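# Snug down a pump cover crosswise in two rounds

### The job

Tighten the pump cover down evenly with its four wing knobs, turning clockwise and working crosswise (each knob, then the diagonally opposite one, then the other pair): in a first round give every knob about an eighth of a turn, in a second round turn each until the cover is home on its gasket and the knob is properly snug by feel (about 40 newtons on the cover). Never overtighten a knob or let the cover cock far over, leave everything else on the bench where it is, and let go of the knobs at the end.

Things in the scene. Friction and masses are not known exactly. Their poses are not given: they have to be found in the camera images.
- knob_1 (a joint): turn of black wing knob 1 in rad: 0 is backed off, grows as it is turned CLOCKWISE seen from above (tightening), starts between 0 and 0.14; it goes down 5 mm per rad. Knobs 1, 2, 3, 4 follow one another round the square cover: 1 and 3 are diagonally opposite, so are 2 and 4.
- knob_1_grip (a point): grip point of wing knob 1, on its axis, 29 mm above the underside of its foot. Pinch the wing: an upright bar 42 mm long (along this frame's x), 10 mm thick (along y), from 15 mm below to 11 mm above this point; z is up. The frame turns and sinks with the knob.
- knob_2 (a joint): turn of black wing knob 2 in rad: 0 is backed off, grows as it is turned CLOCKWISE seen from above (tightening), starts between 0 and 0.14; it goes down 5 mm per rad. Every knob drags with about 0.15 N m while it only pushes the spring-lifted cover down (held still after a turn, this drag may read anything from -0.2 to 0.15).
- knob_2_grip (a point): grip point of wing knob 2, on its axis, 29 mm above the underside of its foot. Wing and axes as for knob 1. Under each wing are a round hub, 21 mm across, and a steel foot, 28 mm across and 5 mm high, that bears on the cover.
- knob_3 (a joint): turn of black wing knob 3 in rad: 0 is backed off, grows as it is turned CLOCKWISE seen from above (tightening), starts between 0 and 0.14; it goes down 5 mm per rad. Every knob: somewhere between 1.25 and 2.0 rad (gaskets differ) the cover seats under it; from there its stiff spring washer loads up by 200 N per rad.
- knob_3_grip (a point): grip point of wing knob 3, on its axis, 29 mm above the underside of its foot. Wing and axes as for knob 1. Neighbouring knobs stand 110 mm apart.
- knob_4 (a joint): turn of black wing knob 4 in rad: 0 is backed off, grows as it is turned CLOCKWISE seen from above (tightening), starts between 0 and 0.14; it goes down 5 mm per rad. Every knob: snug is 30 to 55 N on the cover, best 40 N: about 0.7 N m of resistance while turning, 0.25 to 0.4 N m held still after a small step; over 65 N is overtight. It stays as left.
- knob_4_grip (a point): grip point of wing knob 4, on its axis, 29 mm above the underside of its foot. Wing and axes as for knob 1.
- cover: square aluminium pump cover, 150 x 150 x 10 mm, 4 mm boss in the middle; origin at the centre of its underside, z up. Loose between lugs at its sides: spring plungers lift it 5.5 to 9.5 mm off its gasket, so it sinks and tips as knobs press it. Its top is at z = 0.078 at first, 0.068 to 0.072 when seated.
- pump: blue pump housing bolted to the bench, 172 x 172 mm, 55 mm high, with an outlet spigot on its +x side; origin at the centre of its underside; the knobs stand at x, y = (-55, 55) for 1, (55, 55) for 2, (55, -55) for 3, (-55, -55) mm for 4 in its frame.
- tape_green: roll of green tape, 60 mm across, 24 mm high, lying at the left front; bystander; origin at the centre of its underside
- knurled_cap: black knurled cap nut, 46 mm across, 28 mm high; bystander; origin at the centre of its underside
- deburr_tool: deburring tool with blue handle, 121 mm long, lying; bystander; origin at the centre of its underside
- marker_green: paint marker, 165 mm long, lying; bystander; origin at the centre of its underside
- parallel_bar: steel parallel, 12 x 90 x 25 mm, standing on edge; bystander; origin at the centre of its underside
- marker_stub: short paint marker, 63 mm long, lying; bystander; origin at the centre of its underside
Not all that is in view belongs to the job. There is more than one size of the cover; the job needs the larger.

How it is judged:
On the way, in this order (a step that is already met when the one before it is completed fails the run):
1. first round: one diagonally opposite pair of knobs is turned down part of the way (0.5 to 1.15 rad) while the other pair is still below 0.45 rad (((value of joint knob_1 between 0.5 and 1.15 rad and value of joint knob_3 between 0.5 and 1.15 rad and value of joint each of knob_2, knob_4 below 0.45 rad) or (value of joint knob_2 between 0.5 and 1.15 rad and value of joint knob_4 between 0.5 and 1.15 rad and value of joint each of knob_1, knob_3 below 0.45 rad))), for 0.1 s.
2. first round finished: all four knobs are turned down part of the way (0.5 to 1.15 rad) (value of joint knob_1 between 0.5 and 1.15 rad and value of joint knob_2 between 0.5 and 1.15 rad and value of joint knob_3 between 0.5 and 1.15 rad and value of joint knob_4 between 0.5 and 1.15 rad), for 0.1 s.
3. second round: one diagonally opposite pair is snug (each presses the cover with over 22 N) while neither knob of the other pair is (under 15 N) (((contact force between each of knob_1, knob_3 and cover above 22 N and contact force between each of knob_2, knob_4 and cover below 15 N) or (contact force between each of knob_2, knob_4 and cover above 22 N and contact force between each of knob_1, knob_3 and cover below 15 N))), for 0.1 s.
At the end, for the whole second after the job is handed in: all four knobs snug (each presses the cover with over 25 N), the cover level within 0.006 rad and at rest on its gasket (contact force between each of knob_1, knob_2, knob_3, knob_4 and cover above 25 N and angle between cover's own z axis and vertical below 0.006 rad and linear speed of cover below 0.005 m/s); the robot touches nothing.
It fails at once if a knob is overtightened (it presses the cover with over 65 N) (contact force between any of knob_1, knob_2, knob_3, knob_4 and cover above 65 N).
It fails at once if the cover is cocked by more than 0.040 rad (angle between cover's own z axis and vertical above 0.04 rad).
It fails at once if a bystander is moved by more than 20 mm (distance of any of tape_green, knurled_cap, deburr_tool, marker_green, parallel_bar, marker_stub from where it was at the start of the episode above 0.02 m).
It also fails if it takes over 72 s, if anything falls off the work surface, if the arm or the gripper's body presses on something with over 40 N, if the wrist force passes 120 N, or if a joint passes its speed limit or range.

### The arm

A 6-joint arm with a two-finger parallel gripper is mounted at the origin on a cart in front of the work surface, level with it; the furniture and walls round the work are solid. World frame = base frame: x ahead of the robot, y to its left, z up, the work surface at z = 0. Lengths are in m, angles in rad, forces in N, time in s.
With the tool pointing down it reaches from about 0.425 to 0.95 m from the base axis. Payload 3.5 kg.
Tool frame: the origin (TCP) lies at the very end of the fingers, on their centre line; the grasp point (between the pads) lies 19 mm behind it; z points along the fingers, y is the line along which they close (so a half turn about z gives the same grasp; the last joint's range is limited). The gripper opens to 85 mm and grips with 20 to 120 N. Pads are 22 mm wide; open, the fingers measure 114 mm over their backs; the gripper's body (76 mm by 85 mm) begins 54 mm behind the grasp point. The pads swing forward as they close: fully open they stand 13 mm farther back than shut.
Start: joints at [0.97, 0.286, 1.577, -0, 1.279, -0.15], TCP at [0.294, 0.608, 0.205] pointing down, gripper open.
Joint ranges: [-2.77, 2.77], [-0.9, 2.22], [0.21, 2.48], [-1.53, 4.67], [0.24, 2.81], [-2.84, 2.84]. Speed limits (rad/s): [2.79, 2.79, 3.14, 3.14, 3.14, 3.14].

### API

Orientations are given as a unit quaternion [x, y, z, w].
In Python, from plant import ctrl gives the robot as it stands.
- The arm moves only by the tool carry_out, never from a script. Its argument "deltas" is one flat list of numbers, 6 for each row, row after row: the shift along the tool's x, y, z in m, then the turn, a rotation vector about the tool's x, y, z in rad. A call has 1 to 5 rows; each row is the pose to reach, as a shift and turn from the pose commanded when the call began, along the tool's axes at that moment; what a row does not reach only later rows make up. A row lasts 1/8 s, in which the tool goes at most 62.5 mm and 10.7 degrees, less where a joint would pass 70% of its speed; a pose out of reach is approached as far as the arm can. A call with a gripper value outside its range is refused whole. "grip" is the opening in per cent of the stroke, from 0 (shut) to 100 (fully open), set as the call begins (left out, the last holds). The fingers move at their own pace and stop on an object; "grip_force" is the grip in N (left out, the last holds). Time passes only in rows, so rows that repeat a pose let the fingers close. It gives the time, the measured TCP pose, the force, the opening and the grip force at its end, in the units of the state.
- ctrl.get_state(): the state, without advancing time (a new reading comes with each control period).
- ctrl.read_camera(name): name is "scene" or "top"; returns (picture, depth): 400x640x3 uint8, red, green, blue; 400x640 float32, m along the optical axis (not along the pixel's ray), 0 where there is no reading.
- ctrl.camera_model(name): a dict with "intrinsics" (3x3 intrinsics, pixels), "extrinsics" (4x4, takes a point from world to camera coordinates). Camera axes: x right, y down, z forward; pixel columns grow to the right and rows downward; lengths in m; the calibration is good to about 2 mm. A picture is of the moment at which its call begins. camera_model takes no time and is no camera call.
- ctrl.sign_off(): hands the job in; it is judged then, once.
Trained networks look in the newest picture that a camera, given by its name, has taken for a name from the list of things; names that differ only in an ending like _2 or _b are one class to them, and where a whole thing is asked for, a point or a joint stands for the part that bears it (a point fixed in the world has none). Each returns a list of dicts, best first, with "score" (0 to 1); they miss things now and then, are a little off and sometimes report something else, mostly with a low value. They report only what shows in the picture. A call takes as long as a camera call. They do not tell look-alikes from the thing itself.
- ctrl.find_in(camera, query): "uv" ([column, row] in pixels, amid what is visible of it).
The state is a dict: "time": time; "qpos": joint angles; "dq": joint speeds; "joint_efforts": joint torques, N m; "eef_pos": TCP position; "tcp_rot": TCP orientation; "contact_force": force on the tool from outside, world axes, zero at the start; "wrist_torque": the same for the moment, N m; "opening": opening from 0.0 (shut) to 1.0 (fully open); "finger_force": force on a finger pad.
Only numpy, scipy, OpenCV 4.12 (cv2) and the standard library are available. Lean on these libraries where they do the work, as an engineer would, in place of code of your own. Each camera call takes 0.05 s, during which the arm holds its last target. There are 200 camera calls.

## Working session

There is one attempt and no reset: what is moved stays moved. The work goes in short steps, Python scripts to look and compute and a tool call to move; the robot and the scene stay as the last step left them, time stands still between calls to the robot, and variables do not carry over. Pictures are saved under pics/ and viewed, at most 10 in all, crops included, and the job is handed in when it is done.

Besides the shell and the picture viewer there is one more tool, called after "Request:" in YAML: its name, and indented under it one key for each argument. carry_out: Moves the arm, as the interface text tells. Its arguments: {"type":"object","properties":{"deltas":{"type":"array"},"grip":{"type":"number"},"grip_force":{"type":"number"}},"required":["deltas"]}

```bash
ls; mkdir -p pics
cat > h.py <<'E'
import numpy as np, cv2
from plant import ctrl
from scipy.spatial.transform import Rotation as R
def cam(n):
    m=ctrl.camera_model(n); return np.array(m["intrinsics"]),np.array(m["extrinsics"])
def world(n,uv,d):
    K,E=cam(n); p=np.linalg.inv(K)@np.array([uv[0],uv[1],1.])*d
    return (np.linalg.inv(E)@np.append(p,1))[:3]
def cloud(n,dep):
    K,E=cam(n); v,u=np.mgrid[:dep.shape[0],:dep.shape[1]]
    p=np.stack([u,v,np.ones_like(u)],-1)@np.linalg.inv(K).T*dep[...,None]
    Ei=np.linalg.inv(E); return p@Ei[:3,:3].T+Ei[:3,3]
E
python3 - <<'E'
from h import *
for n in("top","scene"):
    p,d=ctrl.read_camera(n); cv2.imwrite(f"pics/{n}0.png",p[...,::-1]); np.save(f"{n}0.npy",d)
    for q in("cover","pump","knob_1_grip","knob_1"):
        for r in ctrl.find_in(n,q):
            u,v=map(int,r["uv"]); print(n,q,round(r["score"],2),r["uv"],world(n,r["uv"],d[v,u]).round(3))
s=ctrl.get_state(); print(s)
E
```

```text
pics
top cover 0.94 [313.0, 209.5] [ 0.551 -0.042  0.083]
top cover 0.92 [256.1, 152.8] [0.729 0.131 0.01 ]
top pump 0.59 [306.7, 237.8] [ 0.475 -0.027  0.076]
top knob_1 0.66 [294.9, 232.7] [0.483 0.002 0.118]
top knob_1 0.49 [289.9, 192.1] [0.591 0.019 0.116]
top knob_1 0.44 [334.5, 229.2] [ 0.494 -0.101  0.119]
top knob_1 0.41 [327.4, 191.7] [ 0.6   -0.081  0.087]
scene cover 0.63 [307.2, 197.1] [ 0.536 -0.051  0.085]
scene cover 0.53 [332.3, 179.0] [0.737 0.124 0.01 ]
scene pump 0.84 [305.5, 212.3] [ 0.495 -0.113  0.078]
scene knob_1_grip 0.68 [283.9, 189.6] [ 0.479 -0.009  0.109]
scene knob_1 0.57 [285.2, 186.9] [0.493 0.01  0.105]
scene knob_1 0.54 [315.1, 178.5] [0.682 0.154 0.014]
scene knob_1 0.51 [302.9, 207.2] [ 0.483 -0.12   0.104]
scene knob_1 0.49 [331.6, 195.2] [ 0.592 -0.102  0.1  ]
{'time': 0.5, 'qpos': array([ 9.69953405e-01,  2.86318361e-01,  1.57677070e+00,  2.09594811e-05,
        1.27859317e+00, -1.49965372e-01]), 'dq': array([-0.0005103 ,  0.00034306,  0.0002607 , -0.00094378, -0.00030077,
       -0.00107664]), 'joint_efforts': array([-1.81941476e-03, -4.05461562e+01, -2.92555422e+01, -1.74890238e-04,
        1.14579580e-03,  1.35408762e-06]), 'eef_pos': array([0.29405693, 0.60753244, 0.20457427]), 'tcp_rot': array([ 2.23536998e-01,  9.74695444e-01, -3.79871862e-05, -2.57570671e-05]), 'contact_force': array([0.43229145, 0.09936255, 0.29217491]), 'wrist_torque': array([-0.02910194, -0.0356882 ,  0.00808988]), 'finger_force': 0.0, 'opening': 1.0005732935423102}
```

Run:
```python
from h import *
p=cv2.imread("pics/top0.png"); cv2.imwrite("pics/top0z.png",cv2.resize(p[130:280,220:400],None,fx=4.4,fy=4,interpolation=cv2.INTER_CUBIC)[:600])
d=np.load("top0.npy"); c=cloud("top",d)
# top face of wings: z > .1
m=(c[...,2]>.108)&(c[...,2]<.125)&(abs(c[...,0]-.54)<.12)&(abs(c[...,1]+.04)<.12)
n,l,st,ce=cv2.connectedComponentsWithStats(m.astype(np.uint8))
for i in range(1,n):
    if st[i,4]<15: continue
    P=c[l==i]; (cx,cy),(w,h),a=cv2.minAreaRect(P[:,:2].astype(np.float32)*1000)
    e=np.linalg.eigh(np.cov(P[:,:2].T)); v=e[1][:,1]
    print(st[i,4],ce[i].round(1),"mean",P.mean(0).round(4),"rect",round(cx,1),round(cy,1),round(w,1),round(h,1),"ang",round(np.degrees(np.arctan2(v[1],v[0])),1), np.sqrt(e[0])*1000)
```

```text
63 [330.2 187.4] mean [ 0.6053 -0.0878  0.116 ] rect 605.9 -88.6 41.0 11.5 ang 48.6 [ 3.06742594 12.12454875]
61 [289.  190.4] mean [0.5955 0.0211 0.1162] rect 595.7 20.9 39.4 10.4 ang 48.9 [ 3.07260116 11.95204768]
64 [333.5 228.7] mean [ 0.4953 -0.098   0.1171] rect 495.8 -97.8 41.4 9.9 ang 54.5 [ 2.96658653 12.11375189]
63 [291.3 231.4] mean [0.4864 0.0117 0.116 ] rect 486.5 11.5 40.7 9.9 ang 50.3 [ 2.94255791 12.17115907]
```

View pics/top0.png

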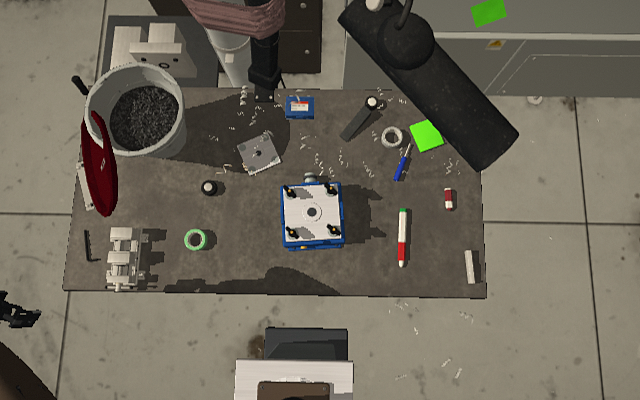

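View pics/top0z.png

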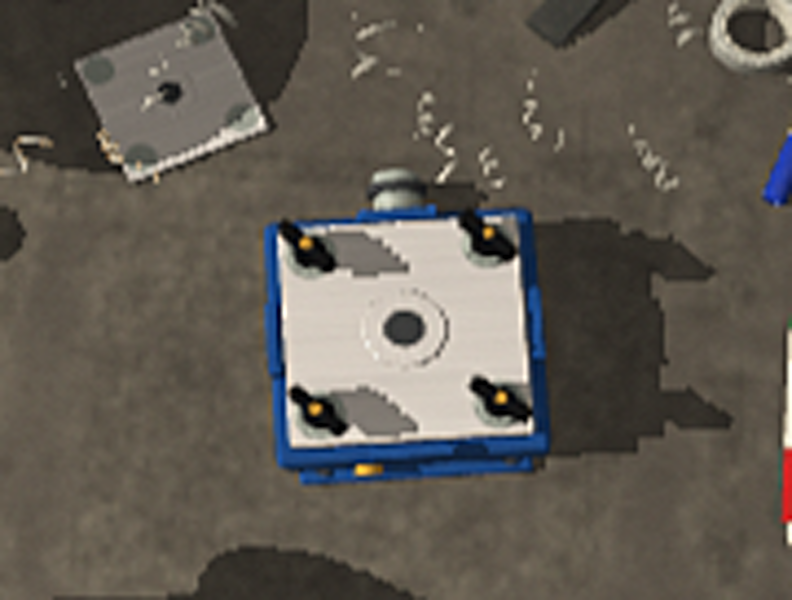

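View pics/scene0.png

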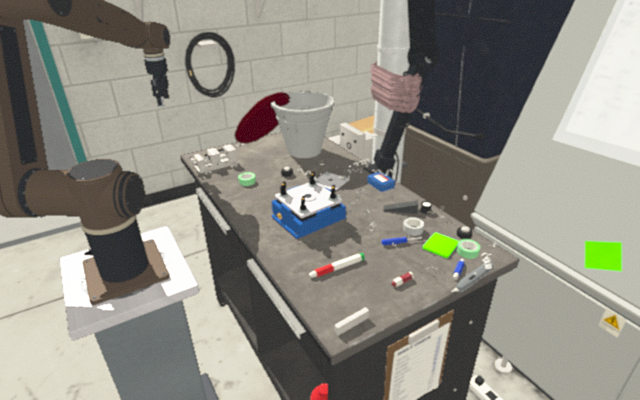

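Top picture: the large cover lies on the blue pump at (312,212), with the knobs at k1 (291,231), k2 (289,190), k3 (330,187) and k4 (333,229). The spigot at (312,178) points to +x.
Possible mix-ups: the small loose cover at (260,153) and the knurled cap at (209,187). The crop confirms the cover on the pump is the right one.

```bash
cat >> h.py <<'E'
K={1:(.4865,.0115),2:(.5957,.021),3:(.6057,-.0882),4:(.4957,-.0978)}
def pose():
    s=ctrl.get_state(); r=R.from_quat(s["tcp_rot"]).as_matrix()
    return s,r,np.degrees(np.arctan2(r[1,1],r[0,1]))
def to(x,y,z,yaw):  # yaw = world yaw (deg) of tool y
    s,r,_=pose(); a=np.radians(yaw)
    T=np.array([[np.sin(a),np.cos(a),0],[-np.cos(a),np.sin(a),0],[0,0,-1]])
    # columns: tool x, y, z
    return np.r_[r.T@(np.array([x,y,z])-s["eef_pos"]), R.from_matrix(r.T@T).as_rotvec()].round(4).tolist()
def st():
    s,r,y=pose(); print("t",round(s["time"],2),"pos",s["eef_pos"].round(4),"yaw",round(y,2),"q6",round(s["qpos"][5],3),"F",s["contact_force"].round(1),"M",s["wrist_torque"].round(3),"op",round(s["opening"]*85,1),"ff",round(s["finger_force"],1))
E
python3 -c "
from h import *
st();print(to(*K[1],.2,140.3)); print(to(*K[1],.15,140.3))"
```

```text
t 0.5 pos [0.2941 0.6075 0.2046] yaw 64.17 q6 -0.15 F [0.4 0.1 0.3] M [-0.029 -0.036  0.008] op 85.0 ff 0.0Traceback (most recent call last):
  File "<string>", line 3, in <module>
    st();print(to(*K[1],.2,140.3)); print(to(*K[1],.15,140.3))
               ~~^^^^^^^^^^^^^^^^
  File "h.py", line 21, in to
    return np.r_[r.T@(np.array([x,y,z])-s["eef_pos"]), R.from_matrix(r.T@T).as_rotvec()].round(4).tolist()
                                                       ~~~~~~~~~~~~~^^^^^^^
  File "scipy/spatial/transform/_rotation.pyx", line 1143, in scipy.spatial.transform._rotation.Rotation.from_matrix
ValueError: Non-positive determinant (left-handed or null coordinate frame) in rotation matrix 0: [[-2.39656596e-01  9.70857721e-01 -3.32275088e-05]
 [ 9.70857718e-01  2.39656598e-01  8.55671895e-05]
 [-9.10367583e-05  1.17524420e-05  9.99999996e-01]].
```

```bash
sed -i 's/\[\[np.sin(a),np.cos(a),0\],\[-np.cos(a),np.sin(a),0\]/[[-np.sin(a),np.cos(a),0],[np.cos(a),np.sin(a),0]/' h.py
python3 -c "
from h import *
print(to(*K[1],.16,140.3))"
```

```text
[-0.4329, -0.4526, 0.0446, -0.0001, -0.0001, -1.3288]
```

Request:
carry_out:
  deltas: [-0.043, -0.045, 0, 0, 0, -0.13, -0.086, -0.09, 0, 0, 0, -0.26, -0.129, -0.135, 0, 0, 0, -0.4, -0.172, -0.18, 0, 0, 0, -0.53, -0.215, -0.225, 0, 0, 0, -0.66]
  grip: 40
  grip_force: 100

```text
time: 1.12
eef_pos: [0.3899, 0.3096, 0.205]
tcp_rot: [-0.107, 0.994, 0.0, 0.001]
contact_force: [0.8, -0.8, 0.3]
opening: 0.402
finger_force: 0.0
```

```bash
python3 -c "
from h import *
st();print(to(*K[1],.16,140.3))"
```

```text
t 1.12 pos [0.3899 0.3096 0.205 ] yaw 102.26 q6 -1.318 F [ 0.8 -0.8  0.3] M [-0.    -0.115 -0.012] op 34.2 ff 0.0
[-0.031, -0.3118, 0.045, -0.0003, 0.0013, -0.6639]
```

Request:
carry_out:
  deltas: [-0.006, -0.062, 0.005, 0, 0, -0.13, -0.012, -0.124, 0.015, 0, 0, -0.26, -0.018, -0.186, 0.025, 0, 0, -0.4, -0.025, -0.248, 0.035, 0, 0, -0.53, -0.031, -0.31, 0.045, 0, 0, -0.664]

```text
time: 1.75
eef_pos: [0.4841, 0.0148, 0.1603]
tcp_rot: [-0.425, 0.905, -0.0, 0.001]
contact_force: [0.6, -0.8, 0.3]
opening: 0.396
finger_force: 0.0
```

```bash
python3 -c "
from h import *
st();print(to(*K[1],.094,140.3))"
```

```text
t 1.75 pos [0.4841 0.0148 0.1603] yaw 140.27 q6 -2.628 F [ 0.6 -0.8  0.3] M [ 0.091 -0.03  -0.001] op 33.6 ff 0.0
[0.0011, -0.0039, 0.0663, -0.0014, 0.001, -0.0006]
```

Request:
carry_out:
  deltas: [0, 0, 0.03, 0, 0, 0, 0, 0, 0.066, 0, 0, 0, 0, 0, 0.066, 0, 0, 0]

```text
time: 2.12
eef_pos: [0.4809, 0.017, 0.0913]
tcp_rot: [-0.423, 0.906, 0.002, -0.003]
contact_force: [0.2, 0.5, 0.2]
opening: 0.396
finger_force: 0.0
```

Run:
```python
from h import *
st();print(to(*K[1],.094,140.3))
n="scene";p,d=ctrl.read_camera(n);cv2.imwrite("pics/s1.png",cv2.resize(p[120:250,220:400,::-1],None,fx=4.4,fy=4.4,interpolation=cv2.INTER_CUBIC))
```

```text
t 2.12 pos [0.4809 0.017  0.0913] yaw 139.99 q6 -2.619 F [0.2 0.5 0.2] M [ 0.012  0.001 -0.006] op 33.6 ff 0.0
[0.0007, -0.0078, -0.0028, 0.006, -0.0034, -0.0054]
```

View pics/s1.png

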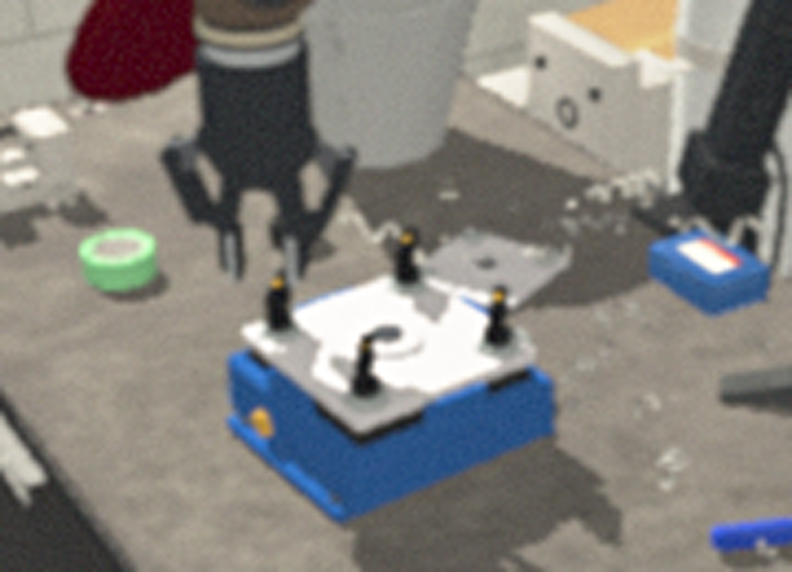

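Run:
```python
from h import *
for n in("scene","top"):
    p,d=ctrl.read_camera(n);cv2.imwrite(f"pics/{n}2.png",p[...,::-1])
    Kk,E=cam(n);s,r,_=pose();q=Kk@(E@np.append(s["eef_pos"],1))[:3];print(n,"tcp px",q[:2]/q[2])
    c=cloud(n,d); m=(abs(c[...,0]-.48)<.1)&(abs(c[...,1]-.03)<.1)&(c[...,2]>.125)&(c[...,2]<.3)
    print(m.sum(), c[m].min(0) if m.any() else 0,c[m].mean(0) if m.any() else 0)
st()
a=cv2.imread("pics/scene2.png")[120:250,220:400];b=cv2.imread("pics/top2.png")[150:280,220:400]
cv2.imwrite("pics/c2.png",cv2.resize(np.hstack([a,b]),None,fx=2.2,fy=4.4)[:600])
```

```text
scene tcp px [281.96545498 189.56209057]
1287 [ 0.42454502 -0.0339505   0.12654518] [0.47508968 0.00302897 0.22519978]
top tcp px [289.89596445 232.96645602]
67 [0.44740229 0.00226372 0.22817017] [0.45103644 0.02466355 0.27392924]
t 2.27 pos [0.4847 0.0169 0.0957] yaw 140.05 q6 -2.619 F [0.3 0.5 0.2] M [ 0.027 -0.009 -0.025] op 34.0 ff 0.0
```

View pics/c2.png

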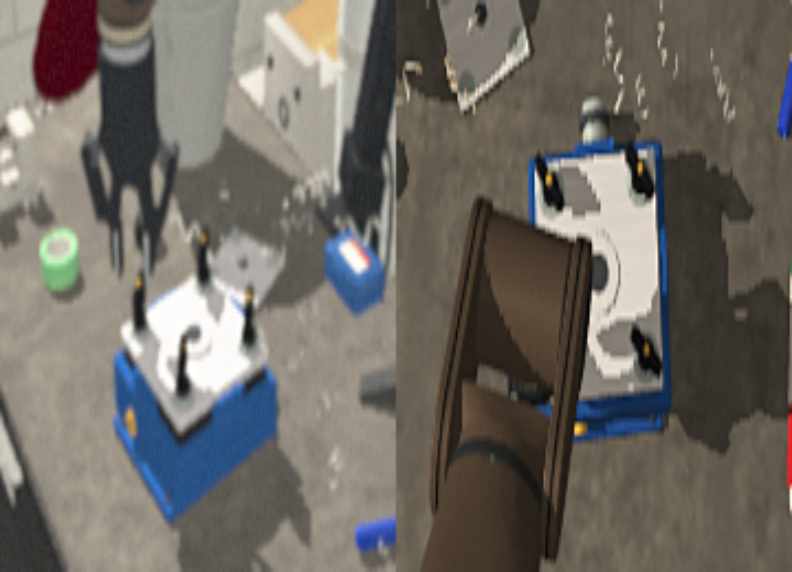

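Run:
```python
from h import *
p,d=ctrl.read_camera("scene"); c=cloud("scene",d)
for v in range(172,192,2):
    print(v," ".join("%4d,%4d,%4d"%tuple((c[v,u]*1000).round()) if d[v,u]>0 else "-" for u in range(270,292,2)))
for i in range(4):
    st(); ctrl.read_camera("scene")
```

```text
172  573, 311,   2  460,  27, 159  463,  20, 161  476,  34, 151  598, 293,   3  608, 296,  -1  598, 256,  19  601, 245,  23  495,   2, 160  496,  -9, 165  503,  -8, 162
174  567, 298,   1  460,  30, 151  461,  16, 157  474,  31, 146  594, 285,  -1  599, 277,   1  598, 256,  11  602, 248,  13  491,  -4, 157  498,  -4, 155  502,  -8, 156
176  559, 282,   2  460,  31, 143  463,  23, 146  475,  33, 138  583, 262,   4  594, 268,  -2  600, 263,  -1  602, 249,   5  491,  -4, 150  498,  -3, 148  503,  -6, 148
178  552, 266,   2  460,  31, 136  461,  18, 142  474,  33, 132  579, 253,   1  586, 250,   0  591, 245,   1  598, 242,   0  492,  -2, 142  497,  -5, 142  502,  -9, 143
180  548, 257,  -1  458,  28, 131 -  470,  25, 129  574, 243,  -2  579, 237,  -1  585, 232,   0  593, 231,  -2  490,  -5, 137  495,  -7, 137  502,  -7, 135
182  540, 241,   1  547, 239,   0  462,  23, 126  559, 230,   0  566, 227,   0  571, 221,   1  578, 218,   0  494,  20, 117  591, 210,   0  496,  -6, 129  605, 206,  -2
184  534, 227,   1  539, 220,   3  546, 218,   1  555, 221,  -3  561, 217,  -3  567, 212,  -2  482,
[... 329 characters left out ...]
  1  473,  -8, 116  483,  -1, 109  500,  20,  94  577, 168,  -1  585, 167,  -3
190  516, 189,   0  520, 181,   2  528, 182,  -1  533, 174,   1  541, 175,  -2  546, 169,   0  472,  -9, 109  482,  -2, 103  565, 160,  -1  513,  35,  75  517,  28,  78
t 2.33 pos [0.4849 0.0169 0.096 ] yaw 140.06 q6 -2.619 F [-0.1  0.1 -0.9] M [ 0.025 -0.005  0.018] op 33.3 ff 0.0
t 2.38 pos [0.485  0.0169 0.0961] yaw 140.07 q6 -2.619 F [-0.3 -0.3  0.1] M [ 0.061 -0.006 -0.   ] op 34.1 ff 0.0
t 2.42 pos [0.4848 0.0169 0.0959] yaw 140.07 q6 -2.619 F [-0.3  0.1 -0.3] M [-0.052 -0.018  0.039] op 34.1 ff 0.0
t 2.48 pos [0.4846 0.017  0.0956] yaw 140.06 q6 -2.619 F [ 0.8  0.3 -1.2] M [0.024 0.014 0.01 ] op 34.3 ff 0.0
```

Request:
carry_out:
  deltas: [0, -0.005, 0, 0, 0, 0, 0, -0.005, 0, 0, 0, 0, 0, -0.005, 0, 0, 0, 0, 0, -0.005, 0, 0, 0, 0]
  grip: 0
  grip_force: 30

```text
time: 3.02
eef_pos: [0.4873, 0.0137, 0.0939]
tcp_rot: [-0.423, 0.906, 0.0, -0.0]
contact_force: [0.5, 0.1, 0.0]
opening: 0.002
finger_force: 0.0
```

Run:
```python
from h import *
st()
p,d=ctrl.read_camera("scene"); c=cloud("scene",d)
for v in range(172,192,2):
    print(v," ".join("%4d,%4d,%4d"%tuple((c[v,u]*1000).round()) if d[v,u]>0 else "-" for u in range(274,292,2)))
cv2.imwrite("pics/s3.png",cv2.resize(p[140:220,250:330,::-1],None,fx=7,fy=7,interpolation=cv2.INTER_CUBIC))
```

```text
t 3.02 pos [0.4873 0.0137 0.0939] yaw 140.03 q6 -2.624 F [0.5 0.1 0. ] M [ 0.018 -0.004 -0.027] op 0.1 ff 0.0
172  587, 305,   1  597, 308,  -3  472,  10, 163  479,  11, 160  482,   3, 164  487,   0, 163  493,  -1, 162  616, 241,  21  623, 239,  20
174  581, 293,  -1  585, 284,   2  475,  18, 152  478,   9, 155  479,  -2, 160  489,   4, 154  494,   2, 154  615, 241,  13  621, 236,  13
176  574, 278,  -1  581, 275,  -1  473,  16, 146  478,  10, 148  483,   7, 148  488,   4, 148  493,   0, 148  614, 239,   5  624, 243,   1
178  567, 263,   0  573, 259,   0  474,  19, 138  477,  10, 141  481,   5, 142  487,   2, 142  492,   0, 141  607, 225,   5  616, 228,   1
180  559, 246,   1  567, 246,  -1  472,  15, 133  477,  10, 134  480,   3, 137  485,   0, 136  491,  -1, 135  602, 217,   2  611, 218,  -1
182  553, 235,   0  560, 232,  -1  565, 225,   1  475,   8, 129  482,   9, 126  487,   4, 127  591, 212,  -1  599, 210,  -2  601, 199,   3
184  547, 222,  -1  553, 216,   0  558, 211,   1  565, 207,   1  483,  13, 117  488,   7, 118  500,  20, 109  587, 187,   4  596, 188,   1
186  538, 203,   3  547, 204,  -1  553, 201,  -1  558, 194,   1  478,   1, 117  483,  -2, 117  501,  21, 101  583, 179,   1  589, 175,   1
188  534, 194,   0  540, 191,  -1  548, 189,  -2  551, 179,   2  474,  -6, 114  483,  -1, 109  499,  19,  95  577, 168,  -1  583, 165,  -1
190  527, 179,   1  534, 177,   0  539, 171,   1  546, 170,  -1  471, -12, 111  483,   0, 102  564, 157,   0  515,  38,  74  516,  25,  80
```

View pics/s3.png

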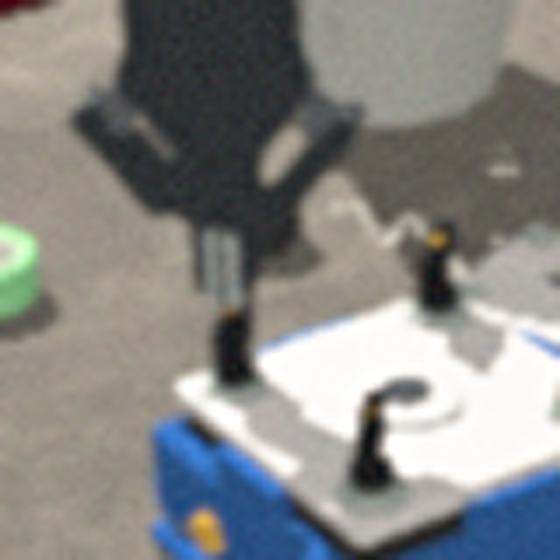

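The shut tips are at about z = 0.122, just above knob 1's top (0.118), although the state says 0.094. So the fingertips are about 28 mm above the reported TCP. I'll open, go about 22 mm lower and pinch, using the opening as the check.

Request:
carry_out:
  deltas: [0, 0, 0, 0, 0, 0, 0, 0, 0, 0, 0, 0, 0.002, 0, 0.01, 0, 0, 0, 0.002, 0, 0.022, 0, 0, 0, 0.002, 0, 0.022, 0, 0, 0]
  grip: 40
  grip_force: 30

```text
time: 3.7
eef_pos: [0.4846, 0.0124, 0.0701]
tcp_rot: [-0.423, 0.906, 0.001, -0.002]
contact_force: [-0.3, 0.2, -0.2]
opening: 0.402
finger_force: 0.0
```

Request:
carry_out:
  deltas: [0, 0, 0, 0, 0, 0, 0, 0, 0, 0, 0, 0, 0, 0, 0, 0, 0, 0]
  grip: 0

```text
time: 4.08
eef_pos: [0.4868, 0.0116, 0.0722]
tcp_rot: [-0.423, 0.906, -0.001, 0.001]
contact_force: [2.8, -3.1, -3.7]
opening: 0.108
finger_force: 35.2
```

```bash
python3 -c "
from h import *
st()"
```

```text
t 4.08 pos [0.4868 0.0116 0.0722] yaw 140.02 q6 -2.628 F [ 2.8 -3.1 -3.7] M [-0.45  -0.453 -0.1  ] op 9.2 ff 35.2
```

Request:
carry_out:
  deltas: [0, 0, 0.0008, 0, 0, 0.17, 0, 0, 0.0016, 0, 0, 0.34, 0, 0, 0.0025, 0, 0, 0.51, 0, 0, 0.0033, 0, 0, 0.68, 0, 0, 0.0042, 0, 0, 0.85]
  grip: 0
  grip_force: 110

```text
time: 4.7
eef_pos: [0.4876, 0.0104, 0.0683]
tcp_rot: [-0.01, 1.0, -0.002, 0.002]
contact_force: [4.0, -6.6, -4.6]
opening: 0.087
finger_force: 109.2
```

Request:
carry_out:
  deltas: [0, 0, 0, 0, 0, 0, 0, 0, 0, 0, 0, 0]

```text
time: 4.95
eef_pos: [0.4876, 0.0104, 0.0683]
tcp_rot: [-0.012, 1.0, -0.002, 0.002]
contact_force: [4.1, -6.9, -4.0]
opening: 0.087
finger_force: 109.2
```

```bash
python3 -c "
from h import *
st()"
```

```text
t 4.95 pos [0.4876 0.0104 0.0683] yaw 91.35 q6 -1.778 F [ 4.1 -6.9 -4. ] M [-1.016 -0.621 -0.109] op 7.4 ff 109.2
```

Request:
carry_out:
  deltas: [0, 0, 0, 0, 0, 0, 0, 0, 0, 0, 0, 0, 0, 0, -0.025, 0, 0, 0, 0, 0, -0.05, 0, 0, 0.18, -0.04, -0.035, -0.05, 0, 0, 0.36]
  grip: 40

```text
time: 5.58
eef_pos: [0.5273, -0.0203, 0.1206]
tcp_rot: [0.169, 0.986, 0.0, 0.002]
contact_force: [0.6, 0.1, 1.9]
opening: 0.398
finger_force: 0.0
```

```bash
python3 -c "
from h import *
st();print(to(*K[3],.118,-41.4))"
```

```text
t 5.58 pos [ 0.5273 -0.0203  0.1206] yaw 70.56 q6 -1.464 F [0.6 0.1 1.9] M [-0.012 -0.033  0.001] op 33.9 ff 0.0
[-0.0965, -0.0379, 0.0029, 0.0043, 0.0008, 1.9541]
```

Request:
carry_out:
  deltas: [-0.03, -0.012, 0, 0, 0, 0.18, -0.06, -0.024, 0, 0, 0, 0.36, -0.0965, -0.038, 0, 0, 0, 0.54, -0.0965, -0.038, 0, 0, 0, 0.72, -0.0965, -0.038, 0, 0, 0, 0.9]

```text
time: 6.2
eef_pos: [0.6055, -0.0896, 0.1177]
tcp_rot: [0.582, 0.813, 0.0, -0.001]
contact_force: [-0.4, -0.1, -0.9]
opening: 0.398
finger_force: 0.0
```

Request:
carry_out:
  deltas: [0, 0, 0, 0, 0, 0.18, 0, 0, 0, 0, 0, 0.36, 0, 0, 0, 0, 0, 0.54, 0, 0, 0, 0, 0, 0.72, 0, 0, 0, 0, 0, 0.9]

```text
time: 6.82
eef_pos: [0.6052, -0.0891, 0.1179]
tcp_rot: [0.878, 0.479, -0.0, -0.0]
contact_force: [-0.4, 0.2, -0.5]
opening: 0.398
finger_force: 0.0
```

Request:
carry_out:
  deltas: [0, 0, 0, 0, 0, 0.15, 0, 0, 0, 0, 0, 0.15, 0, 0, 0, 0, 0, 0.15]

```text
time: 7.2
eef_pos: [0.6053, -0.0894, 0.1178]
tcp_rot: [0.91, 0.416, -0.0, -0.0]
contact_force: [0.7, 0.5, 0.3]
opening: 0.4
finger_force: 0.0
```

```bash
python3 -c "
from h import *
st();print(to(*K[3],.072,-41.4))"
```

```text
t 7.2 pos [ 0.6053 -0.0894  0.1178] yaw -40.89 q6 0.401 F [0.7 0.5 0.3] M [ 0.05   0.048 -0.027] op 34.0 ff 0.0
[0.0012, -0.0005, 0.0458, -0.0004, -0.0001, 0.0089]
```

Request:
carry_out:
  deltas: [0, 0, 0.03, 0, 0, 0, 0.001, 0, 0.046, 0, 0, 0.009, 0.001, 0, 0.046, 0, 0, 0.009]

```text
time: 7.58
eef_pos: [0.6047, -0.0884, 0.0699]
tcp_rot: [0.912, 0.411, -0.001, -0.001]
contact_force: [0.0, -0.6, -0.6]
opening: 0.398
finger_force: 0.0
```

Request:
carry_out:
  deltas: [0, 0, 0, 0, 0, 0, 0, 0, 0, 0, 0, 0, 0, 0, 0, 0, 0, 0]
  grip: 0

```text
time: 7.95
eef_pos: [0.6063, -0.0887, 0.0732]
tcp_rot: [0.912, 0.411, 0.0, 0.0]
contact_force: [-3.3, 2.6, 5.5]
opening: 0.08
finger_force: 108.9
```

```bash
python3 -c "
from h import *
st()"
```

```text
t 7.95 pos [ 0.6063 -0.0887  0.0732] yaw -41.52 q6 0.414 F [-3.3  2.6  5.5] M [0.381 0.518 0.04 ] op 6.8 ff 108.9
```

Gripped. Turn knob 3, release and rise.

Request:
carry_out:
  deltas: [0, 0, 0.0008, 0, 0, 0.17, 0, 0, 0.0016, 0, 0, 0.34, 0, 0, 0.0025, 0, 0, 0.51, 0, 0, 0.0033, 0, 0, 0.68, 0, 0, 0.0042, 0, 0, 0.85]

```text
time: 8.57
eef_pos: [0.607, -0.0903, 0.069]
tcp_rot: [1.0, -0.004, 0.001, 0.002]
contact_force: [-1.6, -1.6, 2.3]
opening: 0.083
finger_force: 108.7
```

Request:
carry_out:
  deltas: [0, 0, 0, 0, 0, 0, 0, 0, 0, 0, 0, 0]

```text
time: 8.82
eef_pos: [0.607, -0.0902, 0.0689]
tcp_rot: [1.0, -0.001, 0.001, 0.001]
contact_force: [-1.4, -4.0, 5.1]
opening: 0.085
finger_force: 109.0
```

```bash
python3 -c "
from h import *
st()"
```

```text
t 8.82 pos [ 0.607  -0.0902  0.0689] yaw -90.13 q6 1.262 F [-1.4 -4.   5.1] M [-0.793  0.281 -0.146] op 7.2 ff 109.0
```

Request:
carry_out:
  deltas: [0, 0, 0, 0, 0, 0, 0, 0, 0, 0, 0, 0, 0, 0, -0.025, 0, 0, 0, 0, 0, -0.05, 0, 0, 0, 0, 0, -0.05, 0, 0, 0]
  grip: 40

```text
time: 9.45
eef_pos: [0.6076, -0.0889, 0.1195]
tcp_rot: [1.0, -0.002, 0.002, 0.0]
contact_force: [-0.2, -0.2, -1.3]
opening: 0.395
finger_force: 0.0
```

```bash
python3 -c "
from h import *
st();print(to(*K[2],.118,-41.1))"
```

```text
t 9.45 pos [ 0.6076 -0.0889  0.1195] yaw -90.2 q6 1.263 F [-0.2 -0.2 -1.3] M [-0.028 -0.065  0.014] op 33.6 ff 0.0
[-0.0123, -0.1099, 0.0014, 0.0025, -0.0038, -0.8569]
```

Request:
carry_out:
  deltas: [-0.004, -0.04, 0, 0, 0, -0.17, -0.008, -0.08, 0, 0, 0, -0.34, -0.0123, -0.11, 0.001, 0, 0, -0.51, -0.0123, -0.11, 0.001, 0, 0, -0.68, -0.0123, -0.11, 0.001, 0, 0, -0.857]

```text
time: 10.07
eef_pos: [0.593, 0.0223, 0.1144]
tcp_rot: [0.909, 0.417, -0.001, -0.001]
contact_force: [-0.2, 0.8, 0.6]
opening: 0.402
finger_force: 0.0
```

Request:
carry_out:
  deltas: [0, 0, 0, 0, 0, 0, 0, 0, 0, 0, 0, 0]

```text
time: 10.32
eef_pos: [0.5937, 0.0213, 0.1156]
tcp_rot: [0.911, 0.412, -0.001, -0.0]
contact_force: [0.5, 0.3, 0.6]
opening: 0.399
finger_force: 0.0
```

```bash
python3 -c "
from h import *
st();print(to(*K[2],.072,-41.1))"
```

```text
t 10.32 pos [0.5937 0.0213 0.1156] yaw -41.28 q6 0.585 F [0.5 0.3 0.6] M [ 0.027  0.033 -0.03 ] op 33.9 ff 0.0
[0.0012, 0.0018, 0.0436, -0.0014, 0.0007, -0.0031]
```

Request:
carry_out:
  deltas: [0, 0, 0.03, 0, 0, 0, 0.001, 0.002, 0.044, 0, 0, 0, 0.001, 0.002, 0.044, 0, 0, 0]

```text
time: 10.7
eef_pos: [0.5953, 0.0206, 0.0709]
tcp_rot: [0.911, 0.413, -0.001, -0.001]
contact_force: [0.6, -0.3, 0.3]
opening: 0.4
finger_force: 0.0
```

Request:
carry_out:
  deltas: [0, 0, 0, 0, 0, 0, 0, 0, 0, 0, 0, 0, 0, 0, 0, 0, 0, 0]
  grip: 0

```text
time: 11.08
eef_pos: [0.5968, 0.0208, 0.074]
tcp_rot: [0.911, 0.413, 0.001, 0.0]
contact_force: [-2.1, 0.7, 4.5]
opening: 0.085
finger_force: 108.9
```

```bash
python3 -c "
from h import *
st()"
```

```text
t 11.07 pos [0.5968 0.0208 0.074 ] yaw -41.16 q6 0.583 F [-2.1  0.7  4.5] M [ 0.16   0.457 -0.018] op 7.2 ff 108.9
```

Request:
carry_out:
  deltas: [0, 0, 0.0008, 0, 0, 0.17, 0, 0, 0.0016, 0, 0, 0.34, 0, 0, 0.0025, 0, 0, 0.51, 0, 0, 0.0033, 0, 0, 0.68, 0, 0, 0.0042, 0, 0, 0.85]

```text
time: 11.7
eef_pos: [0.5974, 0.0193, 0.0698]
tcp_rot: [1.0, -0.001, 0.001, 0.001]
contact_force: [-0.6, -3.0, 3.8]
opening: 0.086
finger_force: 108.8
```

Request:
carry_out:
  deltas: [0, 0, 0, 0, 0, 0, 0, 0, 0, 0, 0, 0]

```text
time: 11.95
eef_pos: [0.5974, 0.0194, 0.0698]
tcp_rot: [1.0, 0.003, 0.001, 0.001]
contact_force: [-1.3, -3.5, 5.5]
opening: 0.089
finger_force: 109.1
```

```bash
python3 -c "
from h import *
st()"
```

```text
t 11.95 pos [0.5974 0.0194 0.0698] yaw -89.7 q6 1.43 F [-1.3 -3.5  5.5] M [-0.757  0.248 -0.221] op 7.5 ff 109.1
```

Request:
carry_out:
  deltas: [0, 0, 0, 0, 0, 0, 0, 0, 0, 0, 0, 0, 0, 0, -0.025, 0, 0, 0, 0, 0, -0.05, 0, 0, 0, 0, 0, -0.05, 0, 0, 0]
  grip: 40

```text
time: 12.58
eef_pos: [0.5979, 0.0208, 0.1203]
tcp_rot: [1.0, 0.002, 0.002, 0.0]
contact_force: [-0.3, 1.2, 0.7]
opening: 0.399
finger_force: 0.0
```

```bash
python3 -c "
from h import *
st();print(to(*K[4],.118,-36))"
```

```text
t 12.57 pos [0.5979 0.0208 0.1203] yaw -89.79 q6 1.432 F [-0.3  1.2  0.7] M [-0.016  0.002  0.035] op 33.9 ff 0.0
[-0.1027, 0.1182, 0.0019, 0.0022, -0.0042, -0.9387]
```

Request:
carry_out:
  deltas: [-0.03, 0.035, 0, 0, 0, -0.18, -0.06, 0.07, 0, 0, 0, -0.36, -0.09, 0.1, 0.001, 0, 0, -0.54, -0.1027, 0.118, 0.002, 0, 0, -0.72, -0.1027, 0.118, 0.002, 0, 0, -0.9]

```text
time: 13.2
eef_pos: [0.4921, -0.0982, 0.1145]
tcp_rot: [0.899, 0.438, -0.001, -0.001]
contact_force: [-0.1, 0.2, -0.8]
opening: 0.398
finger_force: 0.0
```

Request:
carry_out:
  deltas: [0, 0, 0, 0, 0, -0.039, 0, 0, 0, 0, 0, -0.039]

```text
time: 13.45
eef_pos: [0.4931, -0.0973, 0.1149]
tcp_rot: [0.891, 0.454, -0.001, -0.001]
contact_force: [0.2, -0.4, 0.2]
opening: 0.401
finger_force: 0.0
```

```bash
python3 -c "
from h import *
st();print(to(*K[4],.072,-36))"
```

```text
t 13.45 pos [ 0.4931 -0.0973  0.1149] yaw -36.05 q6 0.232 F [ 0.2 -0.4  0.2] M [-0.     0.004 -0.029] op 34.1 ff 0.0
[0.0011, 0.0025, 0.0429, -0.0024, 0.0003, -0.0009]
```

Request:
carry_out:
  deltas: [0, 0, 0.03, 0, 0, 0, 0.001, 0.0025, 0.043, 0, 0, 0, 0.001, 0.0025, 0.043, 0, 0, 0]

```text
time: 13.82
eef_pos: [0.4957, -0.0978, 0.0718]
tcp_rot: [0.891, 0.454, -0.001, -0.001]
contact_force: [-0.5, -0.1, 0.1]
opening: 0.403
finger_force: 0.0
```

Request:
carry_out:
  deltas: [0, 0, 0, 0, 0, 0, 0, 0, 0, 0, 0, 0, 0, 0, 0, 0, 0, 0]
  grip: 0

```text
time: 14.2
eef_pos: [0.4965, -0.098, 0.0744]
tcp_rot: [0.891, 0.454, -0.0, -0.0]
contact_force: [-3.8, 3.5, 5.5]
opening: 0.082
finger_force: 108.8
```

```bash
python3 -c "
from h import *
st()"
```

```text
t 14.2 pos [ 0.4965 -0.098   0.0744] yaw -36.03 q6 0.233 F [-3.8  3.5  5.5] M [ 0.461  0.595 -0.039] op 7.0 ff 108.8
```

Request:
carry_out:
  deltas: [0, 0, 0.0009, 0, 0, 0.18, 0, 0, 0.0018, 0, 0, 0.36, 0, 0, 0.0027, 0, 0, 0.54, 0, 0, 0.0036, 0, 0, 0.72, 0, 0, 0.0045, 0, 0, 0.9]

```text
time: 14.82
eef_pos: [0.4973, -0.0996, 0.0699]
tcp_rot: [1.0, 0.019, 0.001, 0.002]
contact_force: [-3.3, -1.9, 3.2]
opening: 0.089
finger_force: 108.4
```

Request:
carry_out:
  deltas: [0, 0, 0, 0, 0, 0, 0, 0, 0, 0, 0, 0]

```text
time: 15.08
eef_pos: [0.4973, -0.0995, 0.0699]
tcp_rot: [1.0, 0.022, 0.001, 0.001]
contact_force: [-2.5, -3.6, 6.1]
opening: 0.081
finger_force: 108.8
```

```bash
python3 -c "
from h import *
st()"
```

```text
t 15.07 pos [ 0.4973 -0.0995  0.0699] yaw -87.47 q6 1.131 F [-2.5 -3.6  6.1] M [-0.667  0.495 -0.176] op 6.9 ff 108.8
```

Request:
carry_out:
  deltas: [0, 0, 0, 0, 0, 0, 0, 0, 0, 0, 0, 0, 0, 0, -0.025, 0, 0, 0, 0, 0, -0.055, 0, 0, 0, 0, 0, -0.055, 0, 0, 0]
  grip: 40

```text
time: 15.7
eef_pos: [0.4986, -0.0987, 0.1262]
tcp_rot: [1.0, 0.021, 0.003, 0.001]
contact_force: [0.0, 1.6, 0.3]
opening: 0.399
finger_force: 0.0
```

```bash
python3 -c "
from h import *
st();print(to(.4868,.0112,.115,-88.6))"
```

```text
t 15.7 pos [ 0.4986 -0.0987  0.1262] yaw -87.56 q6 1.132 F [0.  1.6 0.3] M [ 0.016  0.046 -0.036] op 33.9 ff 0.0
[-0.0071, -0.1103, 0.011, 0.0018, -0.0054, 0.0181]
```

Request:
carry_out:
  deltas: [-0.003, -0.05, 0, 0, 0, 0.018, -0.007, -0.11, 0.005, 0, 0, 0.018, -0.007, -0.11, 0.011, 0, 0, 0.018, -0.007, -0.11, 0.011, 0, 0, 0.018]

```text
time: 16.2
eef_pos: [0.484, 0.0116, 0.1112]
tcp_rot: [1.0, 0.013, -0.001, -0.0]
contact_force: [0.5, -0.1, 0.2]
opening: 0.402
finger_force: 0.0
```

```bash
python3 -c "
from h import *
st();print(to(.4868,.0112,.068,-88.6))"
```

```text
t 16.2 pos [0.484  0.0116 0.1112] yaw -88.57 q6 1.36 F [ 0.5 -0.1  0.2] M [ 0.006  0.005 -0.016] op 34.2 ff 0.0
[0.0029, 0.0005, 0.0432, -0.0005, 0.0027, 0.0006]
```

Request:
carry_out:
  deltas: [0.001, 0, 0.03, 0, 0, 0, 0.003, 0, 0.043, 0, 0, 0, 0.003, 0, 0.043, 0, 0, 0]

```text
time: 16.58
eef_pos: [0.4873, 0.0106, 0.0687]
tcp_rot: [1.0, 0.011, -0.001, -0.0]
contact_force: [0.0, -0.1, 1.1]
opening: 0.404
finger_force: 0.0
```

Request:
carry_out:
  deltas: [0, 0, 0, 0, 0, 0, 0, 0, 0, 0, 0, 0, 0, 0, 0, 0, 0, 0]
  grip: 0
  grip_force: 120

```text
time: 16.95
eef_pos: [0.489, 0.0103, 0.0713]
tcp_rot: [1.0, 0.012, 0.001, 0.001]
contact_force: [-1.4, -4.3, 3.7]
opening: 0.081
finger_force: 119.6
```

```bash
python3 -c "
from h import *
st()"
```

```text
t 16.95 pos [0.489  0.0103 0.0713] yaw -88.63 q6 1.362 F [-1.4 -4.3  3.7] M [-0.737  0.176 -0.115] op 6.9 ff 119.6
```

Request:
carry_out:
  deltas: [0, 0, 0.0008, 0, 0, 0.15, 0, 0, 0.0015, 0, 0, 0.3]

```text
time: 17.2
eef_pos: [0.4888, 0.0095, 0.0698]
tcp_rot: [0.99, -0.139, 0.001, 0.002]
contact_force: [-1.8, -8.3, 3.8]
opening: 0.081
finger_force: 119.7
```

```bash
python3 -c "
from h import *
st()"
```

```text
t 17.2 pos [0.4888 0.0095 0.0698] yaw -105.95 q6 1.666 F [-1.8 -8.3  3.8] M [-1.227  0.375  0.171] op 6.9 ff 119.7
```

Request:
carry_out:
  deltas: [0, 0, 0.0004, 0, 0, 0.08]

```text
time: 17.32
eef_pos: [0.4888, 0.0093, 0.0694]
tcp_rot: [0.984, -0.177, 0.001, 0.002]
contact_force: [-3.0, -7.5, 4.8]
opening: 0.081
finger_force: 119.7
```

```bash
python3 -c "
from h import *
st()"
```

```text
t 17.32 pos [0.4888 0.0093 0.0694] yaw -110.41 q6 1.744 F [-3.  -7.5  4.8] M [-1.332  0.447  0.154] op 6.9 ff 119.7
```

Request:
carry_out:
  deltas: [0, 0, 0.0004, 0, 0, 0.08]

```text
time: 17.45
eef_pos: [0.4887, 0.0091, 0.069]
tcp_rot: [0.976, -0.216, 0.001, 0.003]
contact_force: [-2.6, -9.0, 4.5]
opening: 0.08
finger_force: 119.8
```

```bash
python3 -c "
from h import *
st()"
```

```text
t 17.45 pos [0.4887 0.0091 0.069 ] yaw -114.96 q6 1.824 F [-2.6 -9.   4.5] M [-1.476  0.451  0.218] op 6.8 ff 119.8
```

Request:
carry_out:
  deltas: [0, 0, 0.0004, 0, 0, 0.08]

```text
time: 17.58
eef_pos: [0.4886, 0.0089, 0.0687]
tcp_rot: [0.967, -0.255, 0.001, 0.003]
contact_force: [-4.4, -8.9, 4.6]
opening: 0.076
finger_force: 119.9
```

```bash
python3 -c "
from h import *
st()"
```

```text
t 17.57 pos [0.4886 0.0089 0.0687] yaw -119.53 q6 1.903 F [-4.4 -8.9  4.6] M [-1.543  0.573  0.251] op 6.5 ff 119.9
```

Request:
carry_out:
  deltas: [0, 0, 0.0004, 0, 0, 0.08]

```text
time: 17.7
eef_pos: [0.4885, 0.0087, 0.0684]
tcp_rot: [0.956, -0.293, 0.001, 0.003]
contact_force: [-4.9, -8.9, 7.1]
opening: 0.08
finger_force: 120.1
```

```bash
python3 -c "
from h import *
st()"
```

```text
t 17.7 pos [0.4885 0.0087 0.0684] yaw -124.08 q6 1.983 F [-4.9 -8.9  7.1] M [-1.669  0.681  0.322] op 6.8 ff 120.1
```

Request:
carry_out:
  deltas: [0, 0, 0.0003, 0, 0, 0.06]

```text
time: 17.82
eef_pos: [0.4883, 0.0086, 0.0681]
tcp_rot: [0.947, -0.321, 0.001, 0.003]
contact_force: [-4.3, -10.0, 7.0]
opening: 0.074
finger_force: 120.2
```

```bash
python3 -c "
from h import *
st()"
```

```text
t 17.82 pos [0.4883 0.0086 0.0681] yaw -127.45 q6 2.042 F [ -4.3 -10.    7. ] M [-1.635  0.707  0.413] op 6.3 ff 120.2
```

Request:
carry_out:
  deltas: [0, 0, 0, 0, 0, 0]

```text
time: 17.95
eef_pos: [0.4883, 0.0086, 0.0681]
tcp_rot: [0.947, -0.321, 0.001, 0.003]
contact_force: [-4.1, -9.9, 6.8]
opening: 0.076
finger_force: 120.1
```

```bash
python3 -c "
from h import *
st()"
```

```text
t 17.95 pos [0.4883 0.0086 0.0681] yaw -127.4 q6 2.041 F [-4.1 -9.9  6.8] M [-1.727  0.703  0.231] op 6.5 ff 120.1
```

Request:
carry_out:
  deltas: [0, 0, 0.0003, 0, 0, 0.06]

```text
time: 18.08
eef_pos: [0.4883, 0.0085, 0.0679]
tcp_rot: [0.937, -0.349, 0.001, 0.003]
contact_force: [-5.6, -10.3, 7.5]
opening: 0.08
finger_force: 120.3
```

```bash
python3 -c "
from h import *
st()"
```

```text
t 18.07 pos [0.4883 0.0085 0.0679] yaw -130.84 q6 2.102 F [ -5.6 -10.3   7.5] M [-1.724  0.813  0.426] op 6.8 ff 120.3
```

Request:
carry_out:
  deltas: [0, 0, 0, 0, 0, 0]

```text
time: 18.2
eef_pos: [0.4882, 0.0084, 0.0679]
tcp_rot: [0.937, -0.349, 0.001, 0.003]
contact_force: [-4.7, -10.5, 8.0]
opening: 0.079
finger_force: 120.2
```

```bash
python3 -c "
from h import *
st()"
```

```text
t 18.2 pos [0.4882 0.0084 0.0679] yaw -130.81 q6 2.101 F [ -4.7 -10.5   8. ] M [-1.734  0.766  0.273] op 6.7 ff 120.2
```

```bash
cat >> h.py <<'E'
P0=np.array([.5456,-.0383]); YAW=np.radians(5)
def corners(n,d):
    c=cloud(n,d); a=c[...,:2]-P0; u=a@[np.cos(YAW),np.sin(YAW)]; v=a@[-np.sin(YAW),np.cos(YAW)]
    m=(abs(u)<.07)&(abs(v)<.07)&(c[...,2]>.06)&(c[...,2]<.085)&(d>0)&(np.hypot(u,v)>.027)
    for x,y in((-.055,.055),(.055,.055),(.055,-.055),(-.055,-.055)): m&=np.hypot(u-x,v-y)>.02
    A=np.c_[u[m],v[m],np.ones(m.sum())]; z=c[m][:,2]
    for _ in range(4):
        w=np.linalg.lstsq(A,z,rcond=None)[0]; r=z-A@w; k=abs(r)<2.5*r.std(); A,z=A[k],z[k]
    return np.array([w@[x,y,1] for x,y in((-.055,.055),(.055,.055),(.055,-.055),(-.055,-.055))])*1000,len(z),r.std()*1000
def heights():
    for n in("scene","top"):
        b=corners(n,np.load(n+"0.npy")); e=[corners(n,ctrl.read_camera(n)[1]) for _ in range(4)]
        print(n,"base",b[0].round(2),"drop mm",(b[0]-np.mean([x[0] for x in e],0)).round(2),e[0][1:],b[1:])
E
python3 -c "
from h import *
heights();st()"
```

```text
scene base [77.61 77.92 78.03 77.73] drop mm [6.4  6.02 4.53 4.91] (557, np.float64(1.3474107741612678)) (635, np.float64(1.3151738168644724))
top base [77.42 77.27 77.27 77.42] drop mm [6.77 6.03 4.32 5.07] (1116, np.float64(2.310873468287792)) (1691, np.float64(2.3202348718510777))
t 18.6 pos [0.4882 0.0084 0.0679] yaw -130.8 q6 2.101 F [-4.9 -9.8  7.8] M [-1.691  0.788  0.2  ] op 6.6 ff 120.2
```

Request:
carry_out:
  deltas: [0, 0, 0, 0, 0, 0, 0, 0, 0, 0, 0, 0, 0, 0, -0.03, 0, 0, 0, 0, 0, -0.055, 0, 0, 0, 0, 0, -0.055, 0, 0, 0]
  grip: 40

```text
time: 19.23
eef_pos: [0.4897, 0.0115, 0.1232]
tcp_rot: [0.937, -0.35, 0.002, -0.001]
contact_force: [0.7, 0.7, 0.5]
opening: 0.399
finger_force: 0.0
```

```bash
cat >> h.py <<'E'
def wings():
    for n in("scene","top"):
        D=[np.load(n+"0.npy")]+[ctrl.read_camera(n)[1] for _ in range(1)]
        for k,(x,y) in K.items():
            o=[]
            for d in D:
                c=cloud(n,d); q=np.hypot(c[...,0]-x,c[...,1]-y)
                m=(q<.024)&(c[...,2]>.092)&(c[...,2]<.122)&(d>0); P=c[m]
                if len(P)<12: o.append("-");continue
                v=np.linalg.eigh(np.cov(P[:,:2].T))[1][:,1]
                o.append((round(float(np.degrees(np.arctan2(v[1],v[0]))%180),1),round(float(np.percentile(P[:,2],85))*1000,1),len(P)))
            print(n,k,o)
E
python3 -c "
from h import *
wings();st();print(to(.6068,-.0893,.115,-88.6))"
```

```text
scene 1 [(46.5, 117.6, 57), (142.7, 109.9, 86)]
scene 2 [(44.9, 117.8, 47), (177.9, 112.7, 83)]
scene 3 [(45.0, 118.2, 48), (178.5, 112.6, 93)]
scene 4 [(51.8, 118.5, 56), (1.3, 113.0, 100)]
top 1 [(50.4, 118.4, 74), '-']
top 2 [(48.2, 118.8, 74), (1.4, 115.7, 54)]
top 3 [(49.2, 117.9, 79), (0.4, 114.8, 63)]
top 4 [(54.8, 119.3, 75), (0.9, 116.0, 64)]
t 19.32 pos [0.4876 0.0117 0.1205] yaw -131.02 q6 2.102 F [-0.2  0.5 -0.5] M [-0.026 -0.006 -0.021] op 33.7 ff 0.0
[0.1562, -0.002, 0.0053, -0.0004, 0.0008, -0.7404]
```

Request:
carry_out:
  deltas: [0.04, 0, 0, 0, 0, -0.18, 0.08, -0.001, 0.002, 0, 0, -0.36, 0.12, -0.002, 0.005, 0, 0, -0.54, 0.156, -0.002, 0.005, 0, 0, -0.714, 0.156, -0.002, 0.005, 0, 0, -0.714]

```text
time: 19.95
eef_pos: [0.6072, -0.0907, 0.1139]
tcp_rot: [1.0, -0.002, -0.001, -0.001]
contact_force: [0.2, 0.6, 0.1]
opening: 0.402
finger_force: 0.0
```

```bash
python3 -c "
from h import *
st();print(to(.6065,-.0888,.068,-90.1))"
```

```text
t 19.95 pos [ 0.6072 -0.0907  0.1139] yaw -90.26 q6 1.262 F [0.2 0.6 0.1] M [-0.005  0.047 -0.018] op 34.2 ff 0.0
[-0.0006, -0.0019, 0.0459, -0.001, 0.0025, -0.0027]
```

Request:
carry_out:
  deltas: [0, -0.001, 0.03, 0, 0, 0, 0, -0.002, 0.0455, 0, 0, 0, 0, -0.002, 0.0455, 0, 0, 0]

```text
time: 20.32
eef_pos: [0.6047, -0.0863, 0.0682]
tcp_rot: [1.0, -0.001, -0.003, -0.001]
contact_force: [0.4, 0.2, 0.4]
opening: 0.403
finger_force: 0.0
```

Request:
carry_out:
  deltas: [0, 0, 0, 0, 0, 0, 0, 0, 0, 0, 0, 0, 0, 0, 0, 0, 0, 0]
  grip: 0

```text
time: 20.7
eef_pos: [0.6074, -0.0899, 0.0721]
tcp_rot: [1.0, -0.001, 0.001, 0.002]
contact_force: [-2.3, -6.0, -1.6]
opening: 0.077
finger_force: 119.0
```

```bash
python3 -c "
from h import *
st()"
```

```text
t 20.7 pos [ 0.6074 -0.0899  0.0721] yaw -90.11 q6 1.265 F [-2.3 -6.  -1.6] M [-0.859  0.177 -0.024] op 6.6 ff 119.0
```

Request:
carry_out:
  deltas: [0, 0, 0.0008, 0, 0, 0.15, 0, 0, 0.0014, 0, 0, 0.28]

```text
time: 20.95
eef_pos: [0.6074, -0.0906, 0.0707]
tcp_rot: [0.99, -0.142, 0.001, 0.003]
contact_force: [-1.2, -8.2, -0.9]
opening: 0.077
finger_force: 119.0
```

```bash
python3 -c "
from h import *
st()"
```

```text
t 20.95 pos [ 0.6074 -0.0906  0.0707] yaw -106.32 q6 1.548 F [-1.2 -8.2 -0.9] M [-1.173  0.244  0.149] op 6.6 ff 119.0
```

Request:
carry_out:
  deltas: [0, 0, 0.0004, 0, 0, 0.07]

```text
time: 21.08
eef_pos: [0.6073, -0.0908, 0.0704]
tcp_rot: [0.984, -0.176, 0.001, 0.003]
contact_force: [-1.4, -8.7, -0.1]
opening: 0.078
finger_force: 119.0
```

```bash
python3 -c "
from h import *
st()"
```

```text
t 21.07 pos [ 0.6073 -0.0908  0.0704] yaw -110.23 q6 1.617 F [-1.4 -8.7 -0.1] M [-1.176  0.291  0.183] op 6.6 ff 119.0
```

Request:
carry_out:
  deltas: [0, 0, 0.0004, 0, 0, 0.07]

```text
time: 21.2
eef_pos: [0.6072, -0.0909, 0.07]
tcp_rot: [0.978, -0.21, 0.001, 0.003]
contact_force: [-2.9, -8.2, 0.4]
opening: 0.079
finger_force: 119.1
```

```bash
python3 -c "
from h import *
st()"
```

```text
t 21.2 pos [ 0.6072 -0.0909  0.07  ] yaw -114.21 q6 1.686 F [-2.9 -8.2  0.4] M [-1.285  0.344  0.15 ] op 6.7 ff 119.1
```

Request:
carry_out:
  deltas: [0, 0, 0.0004, 0, 0, 0.07]

```text
time: 21.32
eef_pos: [0.6072, -0.0911, 0.0697]
tcp_rot: [0.97, -0.244, 0.001, 0.003]
contact_force: [-3.2, -8.2, -0.3]
opening: 0.079
finger_force: 119.2
```

```bash
python3 -c "
from h import *
st()"
```

```text
t 21.32 pos [ 0.6072 -0.0911  0.0697] yaw -118.22 q6 1.756 F [-3.2 -8.2 -0.3] M [-1.315  0.425  0.233] op 6.7 ff 119.2
```

Request:
carry_out:
  deltas: [0, 0, 0.0004, 0, 0, 0.07]

```text
time: 21.45
eef_pos: [0.6071, -0.0913, 0.0694]
tcp_rot: [0.961, -0.277, 0.001, 0.003]
contact_force: [-4.0, -9.0, 2.0]
opening: 0.078
finger_force: 119.3
```

```bash
python3 -c "
from h import *
st()"
```

```text
t 21.45 pos [ 0.6071 -0.0913  0.0694] yaw -122.21 q6 1.826 F [-4. -9.  2.] M [-1.345  0.474  0.248] op 6.6 ff 119.3
```

Request:
carry_out:
  deltas: [0, 0, 0.0004, 0, 0, 0.07]

```text
time: 21.58
eef_pos: [0.6071, -0.0915, 0.0692]
tcp_rot: [0.951, -0.311, 0.001, 0.004]
contact_force: [-3.8, -9.6, 1.3]
opening: 0.077
finger_force: 119.4
```

```bash
python3 -c "
from h import *
st()"
```

```text
t 21.57 pos [ 0.6071 -0.0915  0.0692] yaw -126.19 q6 1.896 F [-3.8 -9.6  1.3] M [-1.449  0.618  0.367] op 6.5 ff 119.4
```

Request:
carry_out:
  deltas: [0, 0, 0.0002, 0, 0, 0.05]

```text
time: 21.7
eef_pos: [0.607, -0.0916, 0.069]
tcp_rot: [0.943, -0.334, 0.001, 0.004]
contact_force: [-3.0, -9.6, 0.7]
opening: 0.078
finger_force: 119.4
```

```bash
python3 -c "
from h import *
st();heights()"
```

```text
t 21.7 pos [ 0.607  -0.0916  0.069 ] yaw -129.0 q6 1.945 F [-3.  -9.6  0.7] M [-1.446  0.598  0.44 ] op 6.6 ff 119.4
scene base [77.61 77.92 78.03 77.73] drop mm [6.36 6.57 6.65 6.44] (563, np.float64(1.3208924388345054)) (635, np.float64(1.3151738168644724))
top base [77.42 77.27 77.27 77.42] drop mm [5.22 6.65 7.59 6.16] (43, np.float64(1.8888578018599285)) (1691, np.float64(2.3202348718510777))
```

Request:
carry_out:
  deltas: [0, 0, 0.0002, 0, 0, 0.05]

```text
time: 22.22
eef_pos: [0.6069, -0.0917, 0.0688]
tcp_rot: [0.934, -0.357, 0.001, 0.004]
contact_force: [-3.1, -9.6, 1.1]
opening: 0.076
finger_force: 119.5
```

```bash
python3 -c "
from h import *
st()"
```

```text
t 22.23 pos [ 0.6069 -0.0917  0.0688] yaw -131.82 q6 1.994 F [-3.1 -9.6  1.1] M [-1.453  0.633  0.483] op 6.4 ff 119.5
```

Request:
carry_out:
  deltas: [0, 0, 0, 0, 0, 0, 0, 0, 0, 0, 0, 0]

```text
time: 22.48
eef_pos: [0.6069, -0.0917, 0.0688]
tcp_rot: [0.934, -0.357, 0.001, 0.004]
contact_force: [-4.1, -9.0, 2.0]
opening: 0.079
finger_force: 119.4
```

```bash
python3 -c "
from h import *
st()"
```

```text
t 22.48 pos [ 0.6069 -0.0917  0.0688] yaw -131.79 q6 1.993 F [-4.1 -9.   2. ] M [-1.506  0.623  0.356] op 6.7 ff 119.4
```

Request:
carry_out:
  deltas: [0, 0, 0, 0, 0, 0, 0, 0, 0, 0, 0, 0, 0, 0, -0.03, 0, 0, 0, 0, 0, -0.055, 0, 0, 0, 0, 0, -0.055, 0, 0, 0]
  grip: 40

```text
time: 23.1
eef_pos: [0.6092, -0.0877, 0.1252]
tcp_rot: [0.934, -0.358, 0.003, -0.0]
contact_force: [0.0, 0.3, 0.6]
opening: 0.4
finger_force: 0.0
```

```bash
python3 -c "
from h import *
wings();st();print(to(.487,.0112,.11,-128))"
```

```text
scene 1 [(46.5, 117.6, 57), (141.7, 109.5, 86)]
scene 2 [(44.9, 117.8, 47), (179.5, 113.2, 84)]
scene 3 [(45.0, 118.2, 48), (135.7, 110.0, 86)]
scene 4 [(51.8, 118.5, 56), (2.4, 113.0, 101)]
top 1 [(50.4, 118.4, 74), '-']
top 2 [(48.2, 118.8, 74), '-']
top 3 [(49.2, 117.9, 79), '-']
top 4 [(54.8, 119.3, 75), (1.2, 114.9, 65)]
t 23.2 pos [ 0.6069 -0.0872  0.1216] yaw -131.93 q6 1.994 F [-0.2  0.   0.4] M [-0.007  0.001 -0.014] op 34.0 ff 0.0
[-0.1549, 0.0069, 0.0117, -0.0002, 0.0001, -0.0686]
```

Request:
carry_out:
  deltas: [-0.05, 0.002, 0, 0, 0, -0.02, -0.1, 0.005, 0.005, 0, 0, -0.042, -0.155, 0.007, 0.011, 0, 0, -0.042, -0.155, 0.007, 0.011, 0, 0, -0.042, -0.155, 0.007, 0.011, 0, 0, -0.042]

```text
time: 23.82
eef_pos: [0.4871, 0.0108, 0.1104]
tcp_rot: [0.941, -0.338, -0.0, 0.0]
contact_force: [0.8, -0.7, -0.4]
opening: 0.399
finger_force: 0.0
```

```bash
python3 -c "
from h import *
st();print(to(.4872,.0108,.065,-129.5))"
```

```text
t 23.82 pos [0.4871 0.0108 0.1104] yaw -129.52 q6 2.074 F [ 0.8 -0.7 -0.4] M [-0.052  0.013  0.01 ] op 33.9 ff 0.0
[0.0001, -0.0, 0.0454, 0.0002, 0.0002, -0.0004]
```

Request:
carry_out:
  deltas: [0, 0, 0.03, 0, 0, 0, 0, 0, 0.045, 0, 0, 0, 0, 0, 0.045, 0, 0, 0]

```text
time: 24.2
eef_pos: [0.4866, 0.0104, 0.0645]
tcp_rot: [0.941, -0.339, -0.002, 0.0]
contact_force: [0.4, 0.1, -0.3]
opening: 0.395
finger_force: 0.0
```

Request:
carry_out:
  deltas: [0, 0, 0, 0, 0, 0, 0, 0, 0, 0, 0, 0, 0, 0, 0, 0, 0, 0, 0, 0, 0, 0, 0, 0]
  grip: 0

```text
time: 24.7
eef_pos: [0.4871, 0.0093, 0.0672]
tcp_rot: [0.941, -0.338, 0.0, 0.002]
contact_force: [-4.0, -5.2, 2.1]
opening: 0.078
finger_force: 119.7
```

```bash
python3 -c "
from h import *
st()"
```

```text
t 24.7 pos [0.4871 0.0093 0.0672] yaw -129.51 q6 2.075 F [-4.  -5.2  2.1] M [-0.799  0.543 -0.14 ] op 6.7 ff 119.7
```

Request:
carry_out:
  deltas: [0, 0, 0.0001, 0, 0, 0.03]

```text
time: 24.82
eef_pos: [0.4871, 0.0092, 0.0671]
tcp_rot: [0.936, -0.351, 0.0, 0.002]
contact_force: [-3.6, -4.3, 3.1]
opening: 0.081
finger_force: 119.9
```

```bash
python3 -c "
from h import *
st()"
```

```text
t 24.82 pos [0.4871 0.0092 0.0671] yaw -131.14 q6 2.104 F [-3.6 -4.3  3.1] M [-0.584  0.555  0.493] op 6.9 ff 119.9
```

Request:
carry_out:
  deltas: [0, 0, 0, 0, 0, 0, 0, 0, 0, 0, 0, 0]

```text
time: 25.08
eef_pos: [0.4871, 0.0092, 0.0672]
tcp_rot: [0.936, -0.351, 0.0, 0.002]
contact_force: [-4.7, -3.6, 3.0]
opening: 0.082
finger_force: 119.8
```

```bash
python3 -c "
from h import *
st()"
```

```text
t 25.07 pos [0.4871 0.0092 0.0672] yaw -131.1 q6 2.103 F [-4.7 -3.6  3. ] M [-0.661  0.566  0.255] op 7.0 ff 119.8
```

Request:
carry_out:
  deltas: [0, 0, 0, 0, 0, 0, 0, 0, 0, 0, 0, 0, 0, 0, -0.03, 0, 0, 0, 0, 0, -0.055, 0, 0, 0, 0, 0, -0.055, 0, 0, 0]
  grip: 40

```text
time: 25.7
eef_pos: [0.4892, 0.0106, 0.1235]
tcp_rot: [0.936, -0.352, 0.003, -0.001]
contact_force: [0.6, -0.4, -0.2]
opening: 0.4
finger_force: 0.0
```

```bash
python3 -c "
from h import *
heights();st();print(to(.5968,.0205,.115,-89.7))"
```

```text
scene base [77.61 77.92 78.03 77.73] drop mm [6.26 6.54 6.74 6.47] (572, np.float64(1.3215929947371592)) (635, np.float64(1.3151738168644724))
top base [77.42 77.27 77.27 77.42] drop mm [6.44 6.34 6.57 6.66] (1070, np.float64(2.3051384017723704)) (1691, np.float64(2.3202348718510777))
t 26.1 pos [0.4865 0.0109 0.1199] yaw -131.27 q6 2.105 F [-0.1  0.2  0.4] M [ 0.017 -0.001  0.016] op 33.8 ff 0.0
[0.0766, -0.08, 0.0047, 0.0003, 0.0018, -0.7255]
```

Request:
carry_out:
  deltas: [0.025, -0.025, 0, 0, 0, -0.18, 0.05, -0.05, 0.002, 0, 0, -0.36, 0.0766, -0.08, 0.005, 0, 0, -0.54, 0.0766, -0.08, 0.005, 0, 0, -0.72, 0.0766, -0.08, 0.005, 0, 0, -0.7255]

```text
time: 26.72
eef_pos: [0.5972, 0.0205, 0.1148]
tcp_rot: [1.0, 0.002, -0.001, -0.0]
contact_force: [-0.1, 0.6, 0.1]
opening: 0.398
finger_force: 0.0
```

```bash
python3 -c "
from h import *
st();print(to(.5965,.0205,.068,-89.7))"
```

```text
t 26.73 pos [0.5972 0.0205 0.1148] yaw -89.79 q6 1.432 F [-0.1  0.6  0.1] M [ 0.004 -0.033  0.016] op 33.9 ff 0.0
[-0.0007, 0.0, 0.0468, -0.0002, 0.0016, -0.0016]
```

Request:
carry_out:
  deltas: [0, 0, 0.03, 0, 0, 0, -0.0005, 0, 0.0465, 0, 0, 0, -0.0005, 0, 0.0465, 0, 0, 0]

```text
time: 27.1
eef_pos: [0.595, 0.0206, 0.0674]
tcp_rot: [1.0, 0.002, -0.002, -0.0]
contact_force: [-0.5, 0.7, -0.4]
opening: 0.401
finger_force: 0.0
```

Request:
carry_out:
  deltas: [0, 0, 0, 0, 0, 0, 0, 0, 0, 0, 0, 0, 0, 0, 0, 0, 0, 0]
  grip: 0

```text
time: 27.48
eef_pos: [0.5977, 0.0196, 0.0708]
tcp_rot: [1.0, 0.002, 0.001, 0.001]
contact_force: [-1.4, -4.0, 5.0]
opening: 0.08
finger_force: 119.9
```

```bash
python3 -c "
from h import *
st()"
```

```text
t 27.48 pos [0.5977 0.0196 0.0708] yaw -89.72 q6 1.43 F [-1.4 -4.   5. ] M [-0.525  0.314 -0.065] op 6.8 ff 119.9
```

Request:
carry_out:
  deltas: [0, 0, 0.0008, 0, 0, 0.15, 0, 0, 0.0015, 0, 0, 0.3, 0, 0, 0.002, 0, 0, 0.4]

```text
time: 27.85
eef_pos: [0.5976, 0.0188, 0.0689]
tcp_rot: [0.98, -0.197, 0.001, 0.002]
contact_force: [-2.8, -5.6, 5.4]
opening: 0.08
finger_force: 119.9
```

```bash
python3 -c "
from h import *
st()"
```

```text
t 27.85 pos [0.5976 0.0188 0.0689] yaw -112.73 q6 1.833 F [-2.8 -5.6  5.4] M [-0.92   0.441  0.124] op 6.8 ff 119.9
```

Request:
carry_out:
  deltas: [0, 0, 0.0003, 0, 0, 0.05]

```text
time: 27.98
eef_pos: [0.5976, 0.0187, 0.0687]
tcp_rot: [0.975, -0.221, 0.001, 0.002]
contact_force: [-2.7, -5.7, 6.2]
opening: 0.079
finger_force: 120.0
```

```bash
python3 -c "
from h import *
st()"
```

```text
t 27.98 pos [0.5976 0.0187 0.0687] yaw -115.5 q6 1.881 F [-2.7 -5.7  6.2] M [-0.875  0.517  0.139] op 6.7 ff 120.0
```

Request:
carry_out:
  deltas: [0, 0, 0.0003, 0, 0, 0.05]

```text
time: 28.1
eef_pos: [0.5975, 0.0186, 0.0685]
tcp_rot: [0.97, -0.245, 0.001, 0.002]
contact_force: [-3.1, -5.6, 6.1]
opening: 0.08
finger_force: 120.1
```

```bash
python3 -c "
from h import *
st()"
```

```text
t 28.1 pos [0.5975 0.0186 0.0685] yaw -118.34 q6 1.931 F [-3.1 -5.6  6.1] M [-0.949  0.551  0.21 ] op 6.8 ff 120.1
```

Request:
carry_out:
  deltas: [0, 0, 0.0002, 0, 0, 0.05]

```text
time: 28.22
eef_pos: [0.5974, 0.0185, 0.0682]
tcp_rot: [0.963, -0.269, 0.001, 0.002]
contact_force: [-2.7, -6.8, 6.3]
opening: 0.075
finger_force: 120.1
```

```bash
python3 -c "
from h import *
st()"
```

```text
t 28.23 pos [0.5974 0.0185 0.0682] yaw -121.18 q6 1.981 F [-2.7 -6.8  6.3] M [-1.001  0.565  0.237] op 6.4 ff 120.1
```

Request:
carry_out:
  deltas: [0, 0, 0.0002, 0, 0, 0.05]

```text
time: 28.35
eef_pos: [0.5974, 0.0184, 0.0681]
tcp_rot: [0.956, -0.293, 0.001, 0.002]
contact_force: [-4.2, -6.7, 6.1]
opening: 0.079
finger_force: 120.2
```

```bash
python3 -c "
from h import *
st()"
```

```text
t 28.35 pos [0.5974 0.0184 0.0681] yaw -124.02 q6 2.03 F [-4.2 -6.7  6.1] M [-1.015  0.581  0.331] op 6.7 ff 120.2
```

Request:
carry_out:
  deltas: [0, 0, 0.0002, 0, 0, 0.05]

```text
time: 28.48
eef_pos: [0.5973, 0.0183, 0.0679]
tcp_rot: [0.949, -0.316, 0.001, 0.002]
contact_force: [-3.9, -7.2, 5.4]
opening: 0.081
finger_force: 120.2
```

```bash
python3 -c "
from h import *
st()"
```

```text
t 28.48 pos [0.5973 0.0183 0.0679] yaw -126.87 q6 2.08 F [-3.9 -7.2  5.4] M [-1.067  0.616  0.337] op 6.9 ff 120.2
```

Request:
carry_out:
  deltas: [0, 0, 0, 0, 0, 0, 0, 0, 0, 0, 0, 0]

```text
time: 28.72
eef_pos: [0.5973, 0.0183, 0.0679]
tcp_rot: [0.949, -0.316, 0.001, 0.002]
contact_force: [-4.1, -6.6, 5.6]
opening: 0.079
finger_force: 120.1
```

```bash
python3 -c "
from h import *
st()"
```

```text
t 28.73 pos [0.5973 0.0183 0.0679] yaw -126.83 q6 2.079 F [-4.1 -6.6  5.6] M [-1.084  0.564  0.155] op 6.7 ff 120.1
```

Request:
carry_out:
  deltas: [0, 0, 0.0002, 0, 0, 0.05]

```text
time: 28.85
eef_pos: [0.5973, 0.0182, 0.0677]
tcp_rot: [0.941, -0.34, 0.001, 0.002]
contact_force: [-3.7, -6.5, 6.5]
opening: 0.08
finger_force: 120.2
```

```bash
python3 -c "
from h import *
st()"
```

```text
t 28.85 pos [0.5973 0.0182 0.0677] yaw -129.7 q6 2.13 F [-3.7 -6.5  6.5] M [-1.076  0.603  0.359] op 6.8 ff 120.2
```

Request:
carry_out:
  deltas: [0, 0, 0, 0, 0, 0]

```text
time: 28.98
eef_pos: [0.5973, 0.0182, 0.0677]
tcp_rot: [0.941, -0.339, 0.001, 0.002]
contact_force: [-4.6, -7.3, 6.3]
opening: 0.08
finger_force: 120.2
```

```bash
python3 -c "
from h import *
M=[]
for i in range(8): M.append(ctrl.get_state()['wrist_torque'][2]); ctrl.read_camera('scene')
print(np.round(M,3),np.mean(M)); heights()"
```

```text
[0.28  0.272 0.282 0.282 0.291 0.188 0.266 0.236] 0.26196993617990033
scene base [77.61 77.92 78.03 77.73] drop mm [6.32 6.6  6.71 6.43] (578, np.float64(1.3607114047173257)) (635, np.float64(1.3151738168644724))
top base [77.42 77.27 77.27 77.42] drop mm [6.5  6.52 6.68 6.66] (1288, np.float64(2.2811322380904353)) (1691, np.float64(2.3202348718510777))
```

Request:
carry_out:
  deltas: [0, 0, 0, 0, 0, 0, 0, 0, 0, 0, 0, 0, 0, 0, -0.03, 0, 0, 0, 0, 0, -0.055, 0, 0, 0, 0, 0, -0.055, 0, 0, 0]
  grip: 40

```text
time: 30.4
eef_pos: [0.5988, 0.0208, 0.1234]
tcp_rot: [0.94, -0.34, 0.003, -0.001]
contact_force: [-0.9, -0.0, -0.3]
opening: 0.401
finger_force: 0.0
```

```bash
python3 -c "
from h import *
st();print(to(.497,-.0985,.115,-87.5))"
```

```text
t 30.4 pos [0.5988 0.0208 0.1234] yaw -129.79 q6 2.13 F [-0.9 -0.  -0.3] M [0.022 0.024 0.012] op 34.1 ff 0.0
[-0.0019, 0.1568, 0.0078, -0.0018, -0.0054, -0.738]
```

Request:
carry_out:
  deltas: [-0.0005, 0.04, 0, 0, 0, -0.18, -0.001, 0.08, 0.002, 0, 0, -0.36, -0.0015, 0.12, 0.005, 0, 0, -0.54, -0.002, 0.157, 0.008, 0, 0, -0.72, -0.002, 0.157, 0.008, 0, 0, -0.738]

```text
time: 31.02
eef_pos: [0.4927, -0.0995, 0.1109]
tcp_rot: [1.0, 0.02, -0.001, -0.001]
contact_force: [0.9, -0.1, 0.5]
opening: 0.398
finger_force: 0.0
```

Request:
carry_out:
  deltas: [0, 0, 0, 0, 0, 0]

```text
time: 31.15
eef_pos: [0.4948, -0.0984, 0.1121]
tcp_rot: [1.0, 0.021, -0.0, -0.0]
contact_force: [-0.2, -0.4, -0.1]
opening: 0.401
finger_force: 0.0
```

```bash
python3 -c "
from h import *
st();print(to(.4965,-.0983,.068,-87.5))"
```

```text
t 31.15 pos [ 0.4948 -0.0984  0.1121] yaw -87.61 q6 1.131 F [-0.2 -0.4 -0.1] M [-0.006 -0.05   0.026] op 34.0 ff 0.0
[0.0018, -0.0, 0.0441, -0.001, 0.0006, -0.0019]
```

Request:
carry_out:
  deltas: [0, 0, 0.03, 0, 0, 0, 0.0018, 0, 0.044, 0, 0, 0, 0.0018, 0, 0.044, 0, 0, 0]

```text
time: 31.52
eef_pos: [0.4961, -0.0978, 0.0674]
tcp_rot: [1.0, 0.022, -0.001, -0.001]
contact_force: [-0.8, 0.7, 0.5]
opening: 0.401
finger_force: 0.0
```

Request:
carry_out:
  deltas: [0, 0, 0, 0, 0, 0, 0, 0, 0, 0, 0, 0, 0, 0, 0, 0, 0, 0]
  grip: 0

```text
time: 31.9
eef_pos: [0.4976, -0.0994, 0.0703]
tcp_rot: [1.0, 0.022, 0.001, 0.001]
contact_force: [0.0, -0.7, 3.6]
opening: 0.079
finger_force: 119.8
```

```bash
python3 -c "
from h import *
st()"
```

```text
t 31.9 pos [ 0.4976 -0.0994  0.0703] yaw -87.51 q6 1.13 F [ 0.  -0.7  3.6] M [-0.119  0.088  0.033] op 6.7 ff 119.8
```

Request:
carry_out:
  deltas: [0, 0, 0.0008, 0, 0, 0.15, 0, 0, 0.0015, 0, 0, 0.3, 0, 0, 0.002, 0, 0, 0.4]

```text
time: 32.28
eef_pos: [0.4975, -0.1002, 0.0682]
tcp_rot: [0.984, -0.179, 0.001, 0.001]
contact_force: [-0.7, -3.2, 2.9]
opening: 0.076
finger_force: 119.8
```

```bash
python3 -c "
from h import *
st()"
```

```text
t 32.27 pos [ 0.4975 -0.1002  0.0682] yaw -110.58 q6 1.534 F [-0.7 -3.2  2.9] M [-0.565  0.265  0.175] op 6.5 ff 119.8
```

Request:
carry_out:
  deltas: [0, 0, 0.0003, 0, 0, 0.05]

```text
time: 32.4
eef_pos: [0.4974, -0.1004, 0.0679]
tcp_rot: [0.979, -0.202, 0.001, 0.001]
contact_force: [-1.8, -4.1, 3.4]
opening: 0.08
finger_force: 119.9
```

```bash
python3 -c "
from h import *
st()"
```

```text
t 32.4 pos [ 0.4974 -0.1004  0.0679] yaw -113.35 q6 1.582 F [-1.8 -4.1  3.4] M [-0.623  0.184  0.13 ] op 6.8 ff 119.9
```

Request:
carry_out:
  deltas: [0, 0, 0.0002, 0, 0, 0.05]

```text
time: 32.52
eef_pos: [0.4974, -0.1005, 0.0677]
tcp_rot: [0.974, -0.227, 0.001, 0.002]
contact_force: [-1.8, -4.2, 2.8]
opening: 0.078
finger_force: 119.8
```

```bash
python3 -c "
from h import *
st()"
```

```text
t 32.52 pos [ 0.4974 -0.1005  0.0677] yaw -116.19 q6 1.632 F [-1.8 -4.2  2.8] M [-0.685  0.26   0.194] op 6.7 ff 119.8
```

Request:
carry_out:
  deltas: [0, 0, 0.0002, 0, 0, 0.05]

```text
time: 32.65
eef_pos: [0.4973, -0.1006, 0.0675]
tcp_rot: [0.968, -0.251, 0.001, 0.002]
contact_force: [-1.5, -3.9, 4.3]
opening: 0.08
finger_force: 119.9
```

```bash
python3 -c "
from h import *
st()"
```

```text
t 32.65 pos [ 0.4973 -0.1006  0.0675] yaw -119.04 q6 1.681 F [-1.5 -3.9  4.3] M [-0.66   0.253  0.214] op 6.8 ff 119.9
```

Request:
carry_out:
  deltas: [0, 0, 0.0002, 0, 0, 0.05]

```text
time: 32.78
eef_pos: [0.4973, -0.1007, 0.0674]
tcp_rot: [0.962, -0.275, 0.001, 0.002]
contact_force: [-2.0, -4.1, 2.3]
opening: 0.08
finger_force: 119.9
```

```bash
python3 -c "
from h import *
st()"
```

```text
t 32.77 pos [ 0.4973 -0.1007  0.0674] yaw -121.88 q6 1.731 F [-2.  -4.1  2.3] M [-0.7    0.316  0.283] op 6.8 ff 119.9
```

Request:
carry_out:
  deltas: [0, 0, 0.0002, 0, 0, 0.05]

```text
time: 32.9
eef_pos: [0.4972, -0.1008, 0.0672]
tcp_rot: [0.954, -0.298, 0.001, 0.002]
contact_force: [-2.1, -5.3, 3.8]
opening: 0.081
finger_force: 119.9
```

```bash
cat >> h.py <<'E'
def held():
    M=[]
    for i in range(6): ctrl.read_camera('scene'); M.append(ctrl.get_state()['wrist_torque'][2])
    print("held",np.round(M,3),np.mean(M[1:]))
E
python3 -c "
from h import *
st();held()"
```

```text
t 32.9 pos [ 0.4972 -0.1008  0.0672] yaw -124.73 q6 1.781 F [-2.1 -5.3  3.8] M [-0.779  0.303  0.32 ] op 6.9 ff 119.9
held [0.172 0.137 0.208 0.115 0.128 0.143] 0.1461115847353294
```

Request:
carry_out:
  deltas: [0, 0, 0.0002, 0, 0, 0.05]

```text
time: 33.33
eef_pos: [0.4972, -0.1009, 0.067]
tcp_rot: [0.947, -0.322, 0.001, 0.002]
contact_force: [-3.0, -6.0, 3.9]
opening: 0.08
finger_force: 120.0
```

```bash
python3 -c "
from h import *
st();held()"
```

```text
t 33.33 pos [ 0.4972 -0.1009  0.067 ] yaw -127.55 q6 1.83 F [-3.  -6.   3.9] M [-0.777  0.388  0.338] op 6.8 ff 120.0
held [0.254 0.207 0.182 0.232 0.203 0.192] 0.20309076401138143
```

Request:
carry_out:
  deltas: [0, 0, 0.0002, 0, 0, 0.04]

```text
time: 33.75
eef_pos: [0.4971, -0.101, 0.0669]
tcp_rot: [0.94, -0.34, 0.001, 0.002]
contact_force: [-2.4, -4.9, 3.8]
opening: 0.079
finger_force: 120.1
```

```bash
python3 -c "
from h import *
st();held();heights()"
```

```text
t 33.75 pos [ 0.4971 -0.101   0.0669] yaw -129.81 q6 1.87 F [-2.4 -4.9  3.8] M [-0.801  0.504  0.436] op 6.7 ff 120.1
held [0.311 0.261 0.29  0.231 0.304 0.282] 0.27361076779251625
scene base [77.61 77.92 78.03 77.73] drop mm [6.43 6.65 6.81 6.59] (449, np.float64(1.3068219115875064)) (635, np.float64(1.3151738168644724))
top base [77.42 77.27 77.27 77.42] drop mm [6.49 6.73 6.1  5.87] (649, np.float64(2.277091756335365)) (1691, np.float64(2.3202348718510777))
```

Request:
carry_out:
  deltas: [0, 0, 0, 0, 0, 0, 0, 0, 0, 0, 0, 0, 0, 0, -0.03, 0, 0, 0, 0, 0, -0.055, 0, 0, 0, 0, 0, -0.055, 0, 0, 0]
  grip: 40

```text
time: 35.08
eef_pos: [0.4983, -0.0992, 0.1225]
tcp_rot: [0.94, -0.341, 0.002, -0.0]
contact_force: [-0.0, 0.4, -0.2]
opening: 0.4
finger_force: 0.0
```

```bash
python3 -c "
from h import *
st();print(to(.4872,.0108,.11,-131.1))"
```

```text
t 35.08 pos [ 0.4983 -0.0992  0.1225] yaw -129.92 q6 1.871 F [-0.   0.4 -0.2] M [0.048 0.04  0.005] op 34.0 ff 0.0
[-0.0791, -0.0772, 0.0123, -0.0019, -0.0046, 0.0207]
```

Request:
carry_out:
  deltas: [-0.04, -0.039, 0, 0, 0, 0.02, -0.079, -0.077, 0.012, 0, 0, 0.02, -0.079, -0.077, 0.012, 0, 0, 0.02, -0.079, -0.077, 0.012, 0, 0, 0.02]

```text
time: 35.58
eef_pos: [0.485, 0.011, 0.1075]
tcp_rot: [0.937, -0.35, -0.001, 0.0]
contact_force: [-0.8, -1.3, -0.4]
opening: 0.401
finger_force: 0.0
```

```bash
python3 -c "
from h import *
st();print(to(.4872,.0108,.065,-131.1))"
```

```text
t 35.58 pos [0.485  0.011  0.1075] yaw -131.02 q6 2.1 F [-0.8 -1.3 -0.4] M [-0.03  -0.048 -0.031] op 34.1 ff 0.0
[0.0018, -0.0013, 0.0425, 0.0009, 0.001, 0.0014]
```

Request:
carry_out:
  deltas: [0.001, 0, 0.03, 0, 0, 0, 0.002, -0.001, 0.0425, 0, 0, 0, 0.002, -0.001, 0.0425, 0, 0, 0]

```text
time: 35.95
eef_pos: [0.487, 0.0097, 0.0648]
tcp_rot: [0.936, -0.351, -0.001, 0.0]
contact_force: [0.0, -0.2, -0.1]
opening: 0.4
finger_force: 0.0
```

Request:
carry_out:
  deltas: [0, 0, 0, 0, 0, 0, 0, 0, 0, 0, 0, 0, 0, 0, 0, 0, 0, 0, 0, 0, 0, 0, 0, 0]
  grip: 0

```text
time: 36.45
eef_pos: [0.4876, 0.0088, 0.0672]
tcp_rot: [0.937, -0.35, 0.0, 0.002]
contact_force: [-3.7, -5.1, 2.9]
opening: 0.078
finger_force: 119.6
```

```bash
python3 -c "
from h import *
st();held()"
```

```text
t 36.45 pos [0.4876 0.0088 0.0672] yaw -130.93 q6 2.099 F [-3.7 -5.1  2.9] M [-0.777  0.605  0.191] op 6.6 ff 119.6
held [0.18  0.155 0.243 0.159 0.213 0.219] 0.19775145316975015
```

Request:
carry_out:
  deltas: [0, 0, 0.0001, 0, 0, 0.02]

```text
time: 36.88
eef_pos: [0.4875, 0.0088, 0.0672]
tcp_rot: [0.933, -0.359, 0.0, 0.002]
contact_force: [-4.5, -4.5, 3.6]
opening: 0.081
finger_force: 119.9
```

```bash
python3 -c "
from h import *
st();held()"
```

```text
t 36.88 pos [0.4875 0.0088 0.0672] yaw -132.03 q6 2.119 F [-4.5 -4.5  3.6] M [-0.666  0.588  0.461] op 6.8 ff 119.9
held [0.394 0.408 0.32  0.418 0.381 0.33 ] 0.37140312562682853
```

Request:
carry_out:
  deltas: [0, 0, 0, 0, 0, 0, 0, 0, 0, 0, 0, 0, 0, 0, -0.03, 0, 0, 0, 0, 0, -0.08, 0, 0, 0, 0, 0, -0.1, 0, 0, 0]
  grip: 40

```text
time: 37.8
eef_pos: [0.4897, 0.0103, 0.1697]
tcp_rot: [0.933, -0.36, 0.003, -0.001]
contact_force: [0.4, -0.4, -0.3]
opening: 0.4
finger_force: 0.0
```

Request:
carry_out:
  deltas: [0, 0, 0, 0, 0, 0, 0, 0, 0, 0, 0, 0]

```text
time: 38.05
eef_pos: [0.4869, 0.0106, 0.1646]
tcp_rot: [0.933, -0.36, -0.001, 0.0]
contact_force: [0.6, -0.1, -0.7]
opening: 0.401
finger_force: 0.0
```

```bash
python3 -c "
from h import *
st();heights();print(ctrl.sign_off())"
```

```text
t 38.05 pos [0.4869 0.0106 0.1646] yaw -132.21 q6 2.12 F [ 0.6 -0.1 -0.7] M [-0.024 -0.005 -0.047] op 34.1 ff 0.0
scene base [77.61 77.92 78.03 77.73] drop mm [6.5  6.66 6.55 6.39] (549, np.float64(1.2617287157002193)) (635, np.float64(1.3151738168644724))
top base [77.42 77.27 77.27 77.42] drop mm [6.31 6.32 6.71 6.71] (1026, np.float64(2.283971585495429)) (1691, np.float64(2.3202348718510777))
the job is handed in; nothing more can be done
None
```

I tightened all four knobs crosswise in two rounds, the cover sits level by the cameras, the gripper is clear and the job is handed in at about 38 s (no verdict came back); held torque was 0.26–0.37 N m on each knob, inside the snug range, but turning torque was only 0.36–0.49 N m against the expected 0.7, so the actual force on each knob is uncertain.

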